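# Unpack tabbed specimen holders into the analyser tray, all facing one way

## Task

Swing both flaps of the navy carton open until they lean outwards past upright, then move every specimen holder from the carton into the grey loading tray, lying flat, one to a lane, all with the black tab towards the yellow end. When all are in the tray, fold both flaps of the empty carton shut again; do not knock over the canister or the beaker.

Things in the scene. Friction and masses are not known exactly. Their poses are not given: they have to be found in the camera images.
- carton: navy carton, fixed, 262 (x) x 186 (y) x 70 mm high, walls 5 mm; two flaps hinged on its +y and -y rims meet over the middle. Origin: centre of its underside, on the bench. Inside, orange foam with four shallow pockets centred at x +-61, y +-35 mm, pocket floor 10 mm and foam top 18 mm above the origin; in each may lie a holder, lengthwise along x, tab either way
- flap_left (a joint): angle of the flap on the carton's +y side: 0 closed (flat over the carton), 1.57 upright, stop at 2.2 leaning outwards. Stiff card flap 262 x 91 x 4 mm; friction in the crease holds it wherever it is left (under 1.5 N at its free edge to move it)
- flap_left_hinge (a point): middle of the crease line of that flap, on the rim of the carton's +y side, 70 mm above the bench; the crease runs along the carton's x
- flap_left_bar (a point): middle of that flap's white pull bar: round, 10 mm thick, 70 mm long, parallel to the crease, on two thin feet; it stands 38 mm above the closed flap's underside plane, 63 mm in from the crease and -60 mm along the carton's x; moves with the flap. 29 mm free under the bar
- flap_right (a joint): angle of the flap on the carton's -y side: 0 closed (flat over the carton), 1.57 upright, stop at 2.2 leaning outwards. Stiff card flap 262 x 91 x 4 mm; friction in the crease holds it wherever it is left (under 1.5 N at its free edge to move it)
- flap_right_hinge (a point): middle of the crease line of that flap, on the rim of the carton's -y side, 70 mm above the bench; the crease runs along the carton's x
- flap_right_bar (a point): middle of that flap's white pull bar: round, 10 mm thick, 70 mm long, parallel to the crease, on two thin feet; it stands 38 mm above the closed flap's underside plane, 63 mm in from the crease and +60 mm along the carton's x; moves with the flap. 29 mm free under the bar
- tray: light grey loading tray, fixed, 276 (its x) x 142 (its y) x 14 mm. Origin: centre of its underside on the bench. Four lanes run along its y, centred at x -99, -33, +33, +99 mm; each is 48 mm wide and 126 mm long, floor 6 mm above the origin, ribs between lanes and end walls 8 mm above the floor
- yellow_end: yellow strip 276 x 14 x 16 mm along one end of the lanes, parallel to the tray's x, 82 mm from the tray's centre on its +y or its -y side (differs from start to start). Origin: centre of its underside; axes parallel to the tray's
- grey_end: the same strip in dark grey at the other end of the lanes; only marks the wrong end
- holder1: specimen holder (may be absent): aluminium block 80 x 36 x 36 mm with a black band and a round black tab (18 mm thick, 22 mm long) on the middle of one end face; 0.14 to 0.28 kg. Origin: centre of the block without the tab; x runs lengthwise towards the tab. Any of the four long sides may be down
- holder1_tab (a point): tip of that holder's tab, on its axis, 62 mm from the origin (+x)
- holder2: specimen holder (may be absent): aluminium block 80 x 36 x 36 mm with a black band and a round black tab (18 mm thick, 22 mm long) on the middle of one end face; 0.14 to 0.28 kg. Origin: centre of the block without the tab; x runs lengthwise towards the tab. Any of the four long sides may be down
- holder2_tab (a point): tip of that holder's tab, on its axis, 62 mm from the origin (+x)
- holder3: specimen holder (may be absent): aluminium block 80 x 36 x 36 mm with a black band and a round black tab (18 mm thick, 22 mm long) on the middle of one end face; 0.14 to 0.28 kg. Origin: centre of the block without the tab; x runs lengthwise towards the tab. Any of the four long sides may be down
- holder3_tab (a point): tip of that holder's tab, on its axis, 62 mm from the origin (+x)
- holder4: specimen holder (may be absent): aluminium block 80 x 36 x 36 mm with a black band and a round black tab (18 mm thick, 22 mm long) on the middle of one end face; 0.14 to 0.28 kg. Origin: centre of the block without the tab; x runs lengthwise towards the tab. Any of the four long sides may be down
- holder4_tab (a point): tip of that holder's tab, on its axis, 62 mm from the origin (+x)
- canister: bystander: steel canister with glass upper part, 86 mm diameter, 137 mm high, upright; origin under its centre, z is its axis
- beaker: bystander: glass beaker, 70 mm diameter, 90 mm high, upright; origin under its centre, z is its axis
- crucible: bystander: white ceramic crucible 48 mm diameter, 32 mm high, standing between carton and tray; origin under its centre
- steel_weight: bystander: brass weight 44 mm diameter, 30 mm high, standing between carton and tray; origin under its centre

How it is judged:
By the outcome, as a careful person would: the job done as asked, in the order asked, and still so for the second after the job is handed in, with the robot touching nothing.
Of holder1, holder2, holder3, holder4 only 2 to 4 are there at a start; the rules pass over those that are not, and their reading is None.
At some moment in a run one of holder1, holder2, holder3, holder4 may be knocked a few centimetres aside while the robot is not near it.
Once in a run the grip may slacken for a moment while it holds something.
It also fails if it takes over 210 s, if anything falls off the work surface, if the arm or the gripper's body presses on something with over 40 N, if the wrist force passes 120 N, or if a joint passes its speed limit or range.

## Robot

A 6-joint arm with a two-finger parallel gripper is mounted at the origin on the work surface. World frame = base frame: x ahead of the robot, y to its left, z up, the work surface at z = 0. Lengths are in m, angles in rad, forces in N, time in s.
With the tool pointing down it reaches from about 0.425 to 0.95 m from the base axis. Payload 3.5 kg.
Tool frame: the origin (TCP) lies on the centre line of the jaws, within the pads' length; the fingertips stand 19 mm ahead of it and the grasp point (between the pads) is the TCP; z points along the fingers, y is the line along which they close (so a half turn about z gives the same grasp; the last joint's range is limited). The gripper opens to 85 mm and grips with 20 to 120 N. Pads are 22 mm wide; open, the fingers measure 114 mm over their backs; the gripper's body (76 mm by 85 mm) begins 54 mm behind the grasp point. The pads swing forward as they close: fully open they stand 13 mm farther back than shut.
Start: joints at [1.056, 0.286, 1.577, -0, 1.279, -0.15], TCP at [0.241, 0.631, 0.224] pointing down, gripper open.
Joint ranges: [-2.77, 2.77], [-0.9, 2.22], [0.21, 2.48], [-1.53, 4.67], [0.24, 2.81], [-2.84, 2.84]. Speed limits (rad/s): [2.79, 2.79, 3.14, 3.14, 3.14, 3.14].

## Interface

Orientations are given as a unit quaternion [x, y, z, w].
In Python, from plant import ctrl, imaging gives the robot as it stands. The module is installed in compiled form; this text tells all that it offers.
- The arm moves only by the shell command python3 -m handwheel 'ROWS' [OPENING] [FORCE]. ROWS is JSON, one flat list of numbers, 6 for each row, row after row: the shift along the world's x, y, z in units of 150 mm (1.0 is 150 mm), then the turn, a rotation vector about the world's x, y, z in units of 90 degrees (1.0 is 90 degrees). In form: [tx, ty, tz, rx, ry, rz, tx, ty, tz, rx, ry, rz, ...]. A call has 1 to 5 rows; each row shifts and turns the commanded pose from where the row before left it; what a row does not reach is not made up. A row lasts 1/12 s, in which the tool goes at most 41.7 mm and 7.16 degrees, less where a joint would pass 70% of its speed; a pose out of reach is approached as far as the arm can. A call with a number of a shift or a turn outside -1 to 1 is refused whole. A call with a gripper value outside its range is refused whole. OPENING is the opening, from 0 (shut) to 1 (fully open), set as the call begins (- or left out, the last holds). The fingers move at their own pace and stop on an object; FORCE is the grip in N (left out, the last holds). Time passes only in rows, so rows that do not move let the fingers close. It gives the time, the measured TCP pose, the force, the opening and the grip force at its end, in the units of the state.
- ctrl.get_state(): the state, without advancing time (a new reading comes with each control period).
- imaging.read_camera(name): name is "scene" or "top"; returns (picture, depth): 400x640x3 uint8, blue, green, red; 400x640 float32, m along the optical axis (not along the pixel's ray), 0 where there is no reading.
- imaging.get_calibration(name): a dict with "fovy" (degrees; the focal length in pixels is half the picture's height over the tangent of half this angle, whatever the lens; pixels are square), "cx", "cy" (the principal point, pixels), "R" (3x3) and "t" (3): a world point X has camera coordinates R X + t. Camera axes: x right, y down, z forward; pixel columns grow to the right and rows downward; lengths in m; the calibration is good to about 2 mm. A picture is of the moment at which its call begins. get_calibration takes no time and is no camera call.
- ctrl.sign_off(): hands the job in; it is judged then, once.
The state is a dict: "time": time; "qpos": joint angles; "dq": joint speeds; "joint_efforts": joint torques, N m; "eef_pos": TCP position; "tcp_rot": TCP orientation; "contact_force": force on the tool from outside, world axes, zero at the start; "wrist_torque": the same for the moment, N m; "opening": opening from 0.0 (shut) to 1.0 (fully open); "finger_force": force on a finger pad.
Only numpy, scipy, OpenCV 4.12 (cv2) and the standard library are available. Lean on these libraries where they do the work, as an engineer would, in place of code of your own. Each camera call takes 0.05 s, during which the arm holds its last target. There are 200 camera calls.

## Working session

There is one attempt and no reset: what is moved stays moved. The work goes in short steps, Python scripts to look and compute and a shell command to move; the robot and the scene stay as the last step left them, time stands still between calls to the robot, and variables do not carry over. Pictures are saved under pics/ and viewed, at most 14 in all, crops included, and the job is handed in when it is done.

```bash
mkdir -p pics; cat > h.py <<'E'
import numpy as np, cv2
from plant import ctrl, imaging
def K(n):
    c=imaging.get_calibration(n); f=200/np.tan(np.radians(c["fovy"])/2); return c,f
def cloud(n):
    im,d=imaging.read_camera(n); c,f=K(n)
    v,u=np.mgrid[:400,:640]
    P=np.stack([(u-c["cx"])*d/f,(v-c["cy"])*d/f,d],-1)
    W=(P-np.array(c["t"]))@np.array(c["R"]); W[d==0]=np.nan
    return im,W
def save(name,im): cv2.imwrite("pics/"+name,im)
E
python3 - <<'E'
from h import *
s=ctrl.get_state(); print({k:np.round(v,3).tolist() for k,v in s.items()})
for n in("scene","top"):
    im,W=cloud(n); save(n+"0.png",im); np.savez(n+"0.npz",im=im,W=W)
    c,f=K(n); print(n,f,c)
E
```

```text
{'time': 0.0, 'qpos': [1.056, 0.287, 1.578, 0.0, 1.279, -0.15], 'dq': [-0.0, -0.0, 0.001, 0.0, -0.0, 0.0], 'joint_efforts': [-0.0, -40.597, -29.263, -0.0, 0.006, 0.0], 'eef_pos': [0.24, 0.63, 0.223], 'tcp_rot': [0.181, 0.983, -0.001, -0.0], 'contact_force': [-0.459, -0.586, -0.767], 'wrist_torque': [-0.029, -0.057, 0.039], 'finger_force': 0.0, 'opening': 1.001}
scene 429.2705247851236 {'fovy': 49.96225111457439, 'cx': 316.3374728008967, 'cy': 202.9089988448658, 'R': array([[ 0.70688518,  0.70700542, -0.02137001],
       [ 0.38612383, -0.41101934, -0.82581565],
       [-0.59263963,  0.57550537, -0.56353512]]), 't': array([-0.41894359, -0.17470112,  1.59088943])}
top 377.04676244339436 {'fovy': 55.88637304229056, 'cx': 317.5532051822081, 'cy': 198.70284851918012, 'R': array([[-0.02252071, -0.99961147, -0.01642353],
       [-0.99027671,  0.02456009, -0.13692642],
       [ 0.13727658,  0.01318016, -0.99044506]]), 't': array([0.03391454, 0.61069969, 0.8035636 ])}
```

View pics/scene0.png

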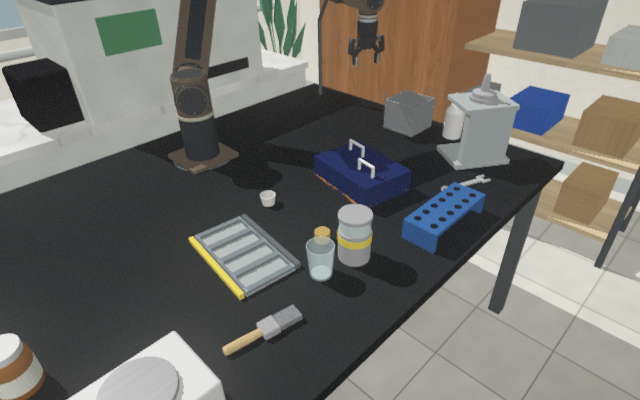

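View pics/top0.png

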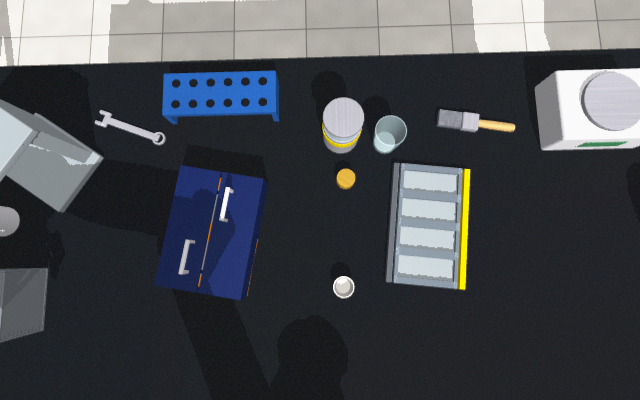

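Both views are clear. The navy carton with closed flaps is at top-px (210,232), with white bars at (226,204) and (187,257). The tray is at (430,227) with yellow on its right (world −y) side. The canister is at (343,125), the beaker at (390,133), the brass weight at (346,178) and the crucible at (343,287).

```bash
python3 - <<'E'
from h import *
def rect(P): 
    r=cv2.minAreaRect((P[:,:2]*1000).astype(np.float32)); return np.round(r[0],1),np.round(r[1],1),round(r[2],1)
for n in("top","scene"):
    z=np.load(n+"0.npz"); im,W=z["im"],z["W"]; hsv=cv2.cvtColor(im,cv2.COLOR_BGR2HSV)
    x,y,h=W[...,0],W[...,1],W[...,2]
    S=lambda m:W[m&np.isfinite(h)]
    navy=(hsv[...,0]>108)&(hsv[...,0]<130)&(hsv[...,1]>120)&(x>.3)&(x<.75)
    P=S(navy&(abs(h-.072)<.012)&(abs(y-.27)<.25)); print(n,"carton",rect(P),np.median(P[:,2]),len(P))
    P=S((h>.085)&(h<.13)&(x>.35)&(x<.75)&(abs(y-.27)<.18)); 
    P=P[P[:,2]>.098]
    if len(P)>20:
        _,l,c=cv2.kmeans(P.astype(np.float32),2,None,(3,50,1e-4),5,cv2.KMEANS_PP_CENTERS)
        for i in(0,1): q=P[l[:,0]==i]; print(" bar",rect(q),np.percentile(q[:,2],[50,95]).round(3),len(q))
    yel=(hsv[...,0]>22)&(hsv[...,0]<35)&(hsv[...,1]>150)&(y<-.05)
    P=S(yel&(h<.05)&(h>.008)); print(" yellow",rect(P),np.median(P[:,2]),len(P))
    P=S((h>.003)&(h<.03)&(x>.3)&(x<.8)&(y<-.1)&(y>-.45)); print(" tray",rect(P),np.median(P[:,2]),len(P))
    P=S((h>.004)&(h<.0115)&(x>.3)&(x<.8)&(y<-.1)&(y>-.45)); print(" floor z",np.median(P[:,2]))
    P=S((h>.013)&(h<.05)&(x>.3)&(x<.8)&(y<.1)&(y>-.1)); print(" small",len(P))
    for k in range(2):
        q=P[(P[:,0]>.55)==bool(k)]; 
        if len(q)>5: print("  ",rect(q),q[:,2].max())
    if n=="top":
        P=S((h>.06)&(x>.6)&(x<.85)&(y<.1)&(y>-.2)); 
        for a,b in((-.03,.1),(-.2,-.05)): q=P[(P[:,1]>a)&(P[:,1]<b)]; print(" tall",rect(q),q[:,2].max())
E
```

```text
top carton (array([544.2, 253.1]), array([187.4, 262.3]), 79.4) 0.07363336964508224 9904
 bar (array([597.4, 211.8]), array([10.2, 69.9]), 79.0) [0.112 0.114] 173
 bar (array([490.8, 293. ]), array([10.7, 69.7]), 79.1) [0.112 0.114] 185
 yellow (array([ 623.3, -254.4]), array([408.4, 189.1]), 34.9) 0.01512374017643899 851
 tray (array([ 550.9, -274.6]), array([498.1, 349. ]), 0.3) 0.010877923779721427 10462
 floor z 0.00608558432599137
 small 591
   (array([416.7, -32. ]), array([44.1, 45.6]), 88.1) 0.035063508110206865
   (array([700.1, -29.7]), array([ 80.8, 116.8]), 83.3) 0.049545392595038464
 tall (array([767. , -12.1]), array([35.4, 83.4]), 89.8) 0.1405929226252566
 tall (array([ 759.9, -112. ]), array([131.1,  80.4]), 83.4) 0.14115117695105367
scene carton (array([543.5, 251.2]), array([192.9, 266.1]), 79.9) 0.07417435085565698 2164
 bar (array([489.4, 291.5]), array([14.4, 78. ]), 84.7) [0.11  0.115] 65
 bar (array([597.1, 211.7]), array([12.6, 73.2]), 78.5) [0.11  0.114] 73
 yellow (array([ 542.7, -320.2]), array([  9.2, 271.5]), 85.6) 0.009608684608182611 14
 tray (array([ 550.2, -275.2]), array([348.4, 499.4]), 90.0) 0.012335242317376132 6209
 floor z 0.006706057365863941
 small 541
   (array([416. , -31.9]), array([46. , 49.2]), 12.8) 0.036085046773920784
   (array([720.1, -54.4]), array([ 42.3, 160.7]), 83.0) 0.04977476243040544
```

```bash
cat >> h.py <<'E'
from scipy.spatial.transform import Rotation as Ro
CC=np.array([.544,.252]); CY=-10.6
ex=np.array([np.cos(np.radians(CY)),np.sin(np.radians(CY)),0]); ey=np.array([-ex[1],ex[0],0])
def car(x,y,z): return np.r_[CC,0]+x*ex+y*ey+[0,0,z]
def ori(c,tilt=0,ax=ex):  # closing direction angle c deg; tilt deg about ax
    c=np.radians(c); yv=np.array([np.cos(c),np.sin(c),0]); zv=np.array([0,0,-1.]); 
    return Ro.from_rotvec(np.radians(tilt)*ax)*Ro.from_matrix(np.c_[np.cross(yv,zv),yv,zv])
def step(p0,R0,p,R,tag=""):
    d=(p-p0)/.15; w=(R*R0.inv()).as_rotvec(degrees=True)/90
    n=int(np.ceil(max(np.linalg.norm(d)*.15/.0405,np.linalg.norm(w)*90/7,1)))
    print(tag,"rows",n,"each",np.round(np.r_[d,w]/n,3).tolist()); return p,R
def now():
    s=ctrl.get_state(); return np.array(s["eef_pos"]),Ro.from_quat(s["tcp_rot"])
def path(*pts):
    p,R=now(); print("at",p.round(4))
    for i,(q,r) in enumerate(pts): p,R=step(p,R,np.array(q),r,i)
E
python3 - <<'E'
from h import *
z=np.load("scene0.npz");W=z["W"];m=(W[...,0]>.2)&(W[...,0]<.55)&(W[...,1]>.36)&(W[...,1]<.75)&(W[...,2]>.02);print(np.nanpercentile(W[m],[0,5,50,95,100],axis=0).round(2))
# tray fit
z=np.load("top0.npz");im,W=z["im"],z["W"];hsv=cv2.cvtColor(im,cv2.COLOR_BGR2HSV)
roi=np.zeros(im.shape[:2],bool);roi[155:298,378:478]=1
P=W[roi&(W[...,2]>.004)];r=cv2.minAreaRect((P[:,:2]*1000).astype(np.float32));print("tray+strips",r)
P=W[roi&(hsv[...,0]>22)&(hsv[...,0]<35)&(hsv[...,1]>150)&(W[...,2]>.01)];print("yel",cv2.minAreaRect((P[:,:2]*1000).astype(np.float32)),np.median(P[:,2]))
b=car(-.06,.03,.108)
path((b+[0,0,.15],ori(79.4)),(b+[0,0,.05],ori(79.4)),(b,ori(79.4)))
E
```

```text
[[0.2  0.36 0.02]
 [0.22 0.56 0.03]
 [0.28 0.65 0.3 ]
 [0.47 0.72 0.47]
 [0.55 0.75 0.49]]
tray+strips ((554.1282958984375, -216.48695373535156), (228.2882843017578, 299.45086669921875), 78.69738006591797)
yel ((541.1270751953125, -312.6875915527344), (15.743565559387207, 272.8401184082031), 83.50504302978516) 0.015220074397691937
at [0.2405 0.6301 0.2229]
0 rows 11 each [0.152, -0.205, 0.021, 0.0, -0.0, 0.01]
1 rows 3 each [0.0, 0.0, -0.222, 0.0, 0.0, 0.0]
2 rows 2 each [0.0, 0.0, -0.167, 0.0, 0.0, 0.0]
```

```bash
H="x"; 
python3 -m handwheel '[0.152,-0.205,0.021,0,0,0.01, 0.152,-0.205,0.021,0,0,0.01, 0.152,-0.205,0.021,0,0,0.01, 0.152,-0.205,0.021,0,0,0.01, 0.152,-0.205,0.021,0,0,0.01]' 0.45 30
python3 -m handwheel '[0.152,-0.205,0.021,0,0,0.01, 0.152,-0.205,0.021,0,0,0.01, 0.152,-0.205,0.021,0,0,0.01, 0.152,-0.205,0.021,0,0,0.01, 0.152,-0.205,0.021,0,0,0.01]'
python3 -m handwheel '[0.152,-0.205,0.021,0,0,0.01, 0,0,-0.222,0,0,0, 0,0,-0.222,0,0,0, 0,0,-0.222,0,0,0, 0,0,0,0,0,0]'
python3 - <<'E'
from h import *
b=car(-.06,.03,.108)
path((b,ori(79.4))); print(ctrl.get_state()["opening"])
im,W=cloud("scene");save("s1.png",cv2.resize(im[60:260,260:480],None,fx=3,fy=3))
im,W=cloud("top")
# tray: light lane floors inside
roi=np.zeros(im.shape[:2],bool);roi[155:298,378:478]=1
g=(im.min(2)>120)&roi
for f,t in((g&(W[...,2]>.002)&(W[...,2]<.012),"lanes"),):
    n,l,s,c=cv2.connectedComponentsWithStats(f.astype(np.uint8))
    for i in range(1,n):
        if s[i,4]>200:
            P=W[l==i];r=cv2.minAreaRect((P[:,:2]*1000).astype(np.float32));print(t,s[i,4],np.round(r[0],1),np.round(r[1],1),round(r[2],1),np.median(P[:,2]).round(4))
E
```

```text
time: 0.52
eef_pos: [0.3551, 0.4752, 0.2395]
tcp_rot: [0.142, 0.99, -0.0, -0.0]
contact_force: [0.6, -0.4, 0.4]
opening: 0.446
finger_force: 0.0
time: 0.93
eef_pos: [0.4692, 0.3213, 0.2554]
tcp_rot: [0.103, 0.995, -0.0, -0.0]
contact_force: [0.5, 0.5, 1.1]
opening: 0.451
finger_force: 0.0
time: 1.35
eef_pos: [0.4867, 0.2899, 0.1505]
tcp_rot: [0.096, 0.995, -0.003, -0.007]
contact_force: [-0.9, -0.4, -1.1]
opening: 0.449
finger_force: 0.0
at [0.4867 0.2899 0.1505]
0 rows 2 each [0.013, 0.009, -0.142, 0.002, -0.005, 0.003]
0.4489470202124819
lanes 1085 [ 653.6 -241.2] [130.6  60.1] 85.4 0.0056
lanes 1126 [ 579.2 -233.7] [129.3  65. ] 85.3 0.0057
lanes 1169 [ 523.2 -226.5] [129.6  69.2] 83.0 0.0056
lanes 1208 [ 450.3 -218. ] [132.3  60.8] 85.9 0.0057
```

View pics/s1.png

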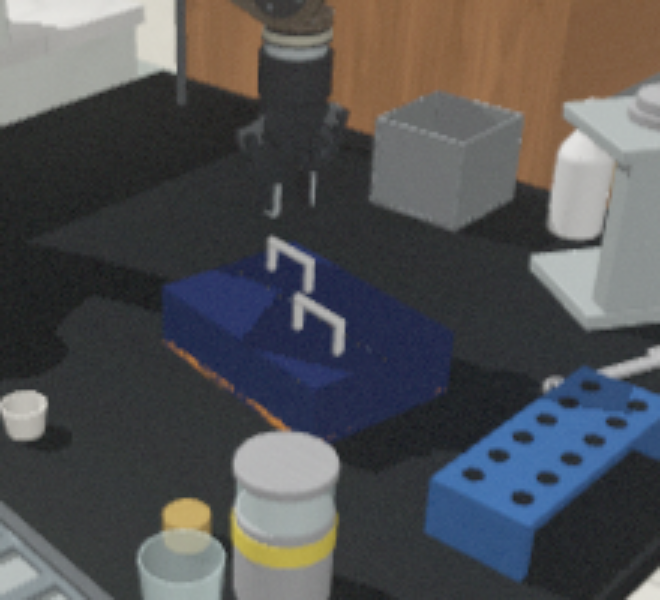

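The gripper is above the left bar, with the fingers straddling its line (crop px 290,190 above the bar at 290,250), so I can descend and grip.

```bash

python3 -m handwheel '[0.01,0.008,-0.142,0,0,0, 0.01,0.008,-0.142,0,0,0, 0,0,0,0,0,0]' | grep -E "eef|force"
python3 -m handwheel '[0,0,0,0,0,0, 0,0,0,0,0,0, 0,0,0,0,0,0, 0,0,0,0,0,0, 0,0,0,0,0,0]' 0 30
python3 - <<'E'
from h import *
p,R=now()
# arc around hinge: bar angle 31.1deg + theta; outward = +ey ; tilt tool with factor
def arc(s,R,tag,bx):
    # s=+1 left,-1 right
    r=np.hypot(63,38)/1000; prev=p
    off=p-car(bx*1,s*.03,.108); print("offset",off.round(4))
    Rp=R
    for th in range(7,120,7):
        a=np.radians(31.1+th); q=car(bx,s*(.093-r*np.cos(a)),.07+r*np.sin(a))+off
        tilt=-s*min(th,115)*.25
        Rn=Ro.from_rotvec(np.radians(tilt)*ex)*R
        d=(q-prev)/.15;w=(Rn*Rp.inv()).as_rotvec(degrees=True)/90
        print(th,np.round(np.r_[d,w],3).tolist()); prev,Rp=q,Rn
arc(1,R,"L",-.06)
E
```

```text
eef_pos: [0.4939, 0.2948, 0.1154]
contact_force: [-0.9, -0.3, -0.7]
finger_force: 0.0
time: 2.12
eef_pos: [0.4953, 0.295, 0.1178]
tcp_rot: [0.096, 0.995, 0.0, 0.001]
contact_force: [-0.1, -0.4, 0.1]
opening: -0.002
finger_force: 0.0
offset [0.0047 0.0025 0.0098]
7 [0.006, 0.033, 0.049, -0.019, 0.004, 0.0]
14 [0.007, 0.039, 0.045, -0.019, 0.004, -0.0]
21 [0.008, 0.044, 0.04, -0.019, 0.004, 0.0]
28 [0.009, 0.049, 0.034, -0.019, 0.004, -0.0]
35 [0.01, 0.052, 0.028, -0.019, 0.004, 0.0]
42 [0.01, 0.055, 0.021, -0.019, 0.004, -0.0]
49 [0.011, 0.057, 0.014, -0.019, 0.004, 0.0]
56 [0.011, 0.058, 0.007, -0.019, 0.004, -0.0]
63 [0.011, 0.059, -0.001, -0.019, 0.004, 0.0]
70 [0.011, 0.058, -0.008, -0.019, 0.004, -0.0]
77 [0.011, 0.057, -0.015, -0.019, 0.004, -0.0]
84 [0.01, 0.055, -0.022, -0.019, 0.004, 0.0]
91 [0.01, 0.052, -0.029, -0.019, 0.004, -0.0]
98 [0.009, 0.048, -0.035, -0.019, 0.004, 0.0]
105 [0.008, 0.043, -0.041, -0.019, 0.004, -0.0]
112 [0.007, 0.038, -0.046, -0.019, 0.004, -0.0]
119 [0.006, 0.032, -0.05, -0.008, 0.002, -0.0]
```

```bash

python3 -m handwheel '[0,0,0,0,0,0, 0,0,0,0,0,0, 0,0,0,0,0,0]' 0.4 30 | grep -E "eef|force|opening"
python3 - <<'E'
from h import *
im,W=cloud("scene");save("s2.png",cv2.resize(im[100:220,290:430],None,fx=5,fy=5))
im,W=cloud("top");save("t2.png",cv2.resize(im[140:320,100:320],None,fx=3,fy=3))
E
```

```text
eef_pos: [0.4946, 0.2947, 0.1165]
contact_force: [0.7, -0.1, 0.9]
opening: 0.392
finger_force: 0.0
```

View pics/s2.png

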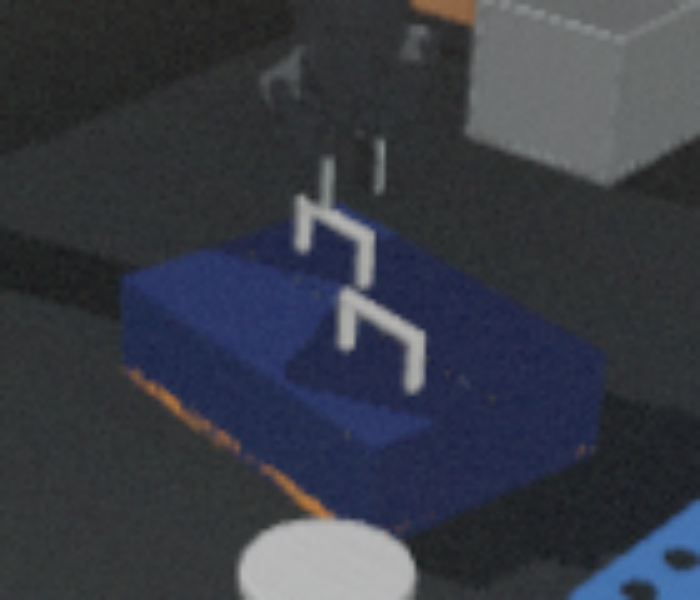

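The fingertips (crop px 327,200 and 380,185) look above or behind the bar rather than around it. I'll measure their depth against the bar.

```bash
python3 - <<'E'
from h import *
im,W=cloud("scene")
m=(W[...,2]>.098)&(W[...,2]<.15)&(abs(W[...,0]-.54)<.14)&(abs(W[...,1]-.25)<.12)
v,u=np.nonzero(m)
for a,b,c in zip(v,u,W[m]): 
    if u.size<400 and (b>352) : print(a,b,c.round(3),im[a,b].tolist()) if (a%2==0 and b%2==0) else None
im,W=cloud("top")
m=(W[...,2]>.09)&(W[...,2]<.118)&(abs(W[...,0]-.54)<.14)&(abs(W[...,1]-.25)<.12)
print(len(W[m]))
s=ctrl.get_state();print(s["eef_pos"],s["qpos"])
E
```

```text
132 362 [0.495 0.312 0.144] [46, 45, 44]
132 364 [0.503 0.312 0.147] [46, 46, 48]
132 366 [0.508 0.316 0.147] [124, 124, 121]
134 362 [0.496 0.312 0.137] [35, 34, 33]
134 364 [0.505 0.311 0.14 ] [51, 49, 50]
134 366 [0.511 0.313 0.142] [118, 120, 115]
136 354 [0.498 0.269 0.146] [105, 102, 98]
136 356 [0.502 0.275 0.145] [89, 91, 87]
136 362 [0.498 0.309 0.131] [38, 39, 36]
136 364 [0.506 0.309 0.134] [59, 55, 54]
136 366 [0.51  0.314 0.134] [118, 118, 112]
138 354 [0.496 0.272 0.137] [101, 99, 98]
138 356 [0.5   0.277 0.137] [94, 96, 92]
138 364 [0.504 0.313 0.125] [54, 52, 51]
140 354 [0.495 0.274 0.129] [124, 123, 120]
140 356 [0.501 0.276 0.13 ] [92, 84, 79]
142 354 [0.481 0.29  0.111] [162, 163, 162]
142 356 [0.491 0.288 0.115] [158, 159, 159]
144 356 [0.492 0.288 0.108] [163, 164, 165]
144 358 [0.497 0.292 0.109] [176, 178, 178]
144 360 [0.509 0.287 0.114] [159, 153, 153]
146 360 [0.512 0.284 0.109] [170, 171, 171]
146 362 [0.52  0.284 0.112] [177, 180, 179]
146 364 [0.524 0.29  0.111] [147, 140, 139]
148 362 [0.521 0.283 0.106] [160, 160, 161]
148 364 [0.523 0.291 0.104] [153,
[... 235 characters left out ...]
364 [0.586 0.215 0.113] [148, 144, 145]
162 362 [0.582 0.211 0.107] [150, 150, 150]
162 364 [0.59 0.21 0.11] [176, 178, 177]
162 366 [0.6   0.208 0.114] [168, 167, 167]
162 368 [0.602 0.215 0.112] [105, 89, 85]
164 366 [0.599 0.209 0.107] [167, 168, 168]
164 368 [0.608 0.207 0.111] [179, 180, 181]
164 370 [0.615 0.208 0.113] [152, 150, 150]
166 370 [0.619 0.203 0.11 ] [172, 173, 173]
166 372 [0.628 0.201 0.114] [177, 177, 177]
166 374 [0.632 0.206 0.114] [145, 142, 144]
168 372 [0.627 0.203 0.106] [163, 166, 167]
168 374 [0.631 0.207 0.106] [165, 165, 167]
298
[0.49451598 0.2947146  0.1162796 ] [ 3.61267210e-01  1.83328103e-01  1.90922803e+00 -4.08477233e-06
  1.04924522e+00 -1.01751063e+00]
```

View pics/t2.png

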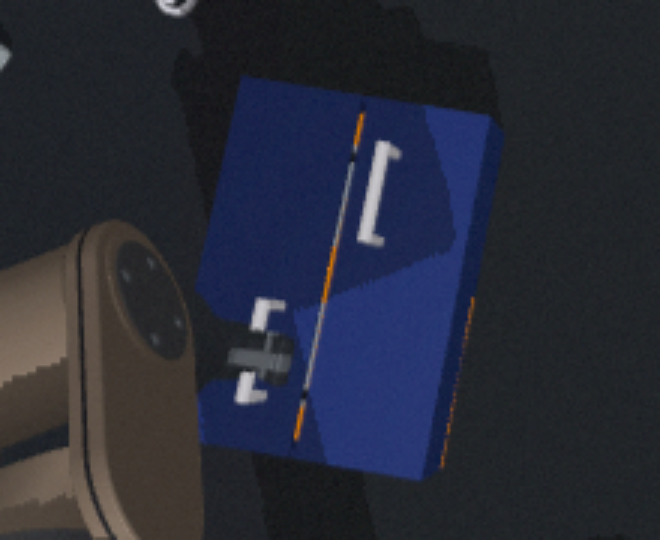

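The fingers straddle the bar correctly in plan (top crop px 262,357 over the bar at 257,352). Their tips end at z≈0.124, though, so they are above the bar. I'll lower 24 mm.

```bash

python3 -m handwheel '[-0.01,-0.01,-0.08,0,0,0, -0.01,0,-0.08,0,0,0, 0,0,0,0,0,0, 0,0,0,0,0,0]' 0.4 30 | grep -E "eef|force|opening"
python3 - <<'E'
from h import *
im,W=cloud("scene")
m=(W[...,2]>.085)&(W[...,2]<.13)&(abs(W[...,0]-.50)<.05)&(abs(W[...,1]-.29)<.05)
v,u=np.nonzero(m)
for a,b,c in zip(v,u,W[m]):
    if im[a,b].max()<140 and b%2==0: print(a,b,c.round(3),im[a,b].tolist())
E
python3 -m handwheel '[0,0,0,0,0,0, 0,0,0,0,0,0, 0,0,0,0,0,0, 0,0,0,0,0,0, 0,0,0,0,0,0]' 0 30
```

```text
eef_pos: [0.49, 0.2927, 0.0902]
contact_force: [-0.3, -0.6, -0.7]
opening: 0.404
finger_force: 0.0
135 360 [0.486 0.314 0.13 ] [39, 38, 40]
136 360 [0.491 0.308 0.13 ] [43, 44, 45]
137 360 [0.484 0.316 0.121] [41, 36, 42]
137 362 [0.499 0.309 0.128] [45, 41, 42]
138 360 [0.488 0.312 0.12 ] [43, 38, 41]
138 362 [0.497 0.311 0.123] [42, 43, 43]
138 364 [0.504 0.312 0.125] [137, 137, 134]
139 360 [0.488 0.311 0.117] [47, 45, 45]
139 362 [0.499 0.309 0.121] [41, 37, 40]
139 364 [0.502 0.316 0.12 ] [137, 138, 132]
140 350 [0.485 0.265 0.129] [51, 45, 43]
140 352 [0.49  0.269 0.129] [81, 77, 75]
140 360 [0.485 0.315 0.111] [41, 34, 35]
140 362 [0.497 0.311 0.116] [45, 43, 42]
140 364 [0.504 0.313 0.118] [138, 135, 131]
141 350 [0.485 0.265 0.125] [43, 42, 39]
141 352 [0.492 0.266 0.127] [74, 74, 71]
141 356 [0.482 0.299 0.112] [116, 95, 87]
141 360 [0.491 0.308 0.112] [38, 36, 37]
141 362 [0.504 0.302 0.118] [45, 43, 44]
141 364 [0.503 0.315 0.113] [137, 138, 132]
142 350 [0.487 0.263 0.123] [46, 47, 42]
142 352 [0.493 0.266 0.124] [75, 75, 70]
142 360 [0.487 0.314 0.105] [40, 38, 39]
142 
[... 580 characters left out ...]
]
144 364 [0.505 0.312 0.104] [135, 128, 123]
145 350 [0.484 0.267 0.11 ] [57, 53, 48]
145 352 [0.493 0.266 0.114] [89, 88, 83]
145 354 [0.495 0.273 0.111] [114, 113, 109]
146 350 [0.487 0.263 0.109] [51, 48, 49]
146 352 [0.49  0.269 0.108] [93, 92, 87]
146 354 [0.495 0.274 0.107] [117, 115, 111]
147 350 [0.48  0.272 0.099] [102, 102, 100]
147 352 [0.489 0.272 0.102] [95, 95, 91]
147 354 [0.497 0.271 0.106] [119, 115, 113]
148 352 [0.49 0.27 0.1 ] [122, 121, 117]
148 354 [0.493 0.277 0.098] [103, 93, 88]
153 364 [0.526 0.289 0.087] [131, 121, 120]
time: 3.37
eef_pos: [0.4918, 0.2927, 0.0929]
tcp_rot: [0.096, 0.995, -0.001, 0.0]
contact_force: [-1.5, -3.7, 2.2]
opening: 0.1
finger_force: 29.5
```

The bar is gripped (opening 0.10, 29.5 N). The tool reading sits about 20 mm below the true TCP height, which I'll allow for from here on. Next I follow the arc with the tool vertical.

```bash

python3 -m handwheel '[0.006,0.033,0.049,0,0,0, 0.007,0.039,0.045,0,0,0, 0.008,0.044,0.04,0,0,0, 0.009,0.049,0.034,0,0,0, 0.01,0.052,0.028,0,0,0]' | grep -E "eef|force|opening"
python3 -m handwheel '[0.01,0.055,0.021,0,0,0, 0.011,0.057,0.014,0,0,0, 0.011,0.058,0.007,0,0,0, 0.011,0.059,-0.001,0,0,0, 0.011,0.058,-0.008,0,0,0]' | grep -E "eef|force|opening"
python3 -m handwheel '[0.011,0.057,-0.015,0,0,0, 0.01,0.055,-0.022,0,0,0, 0.01,0.052,-0.029,0,0,0, 0.009,0.048,-0.035,0,0,0, 0.008,0.043,-0.041,0,0,0]' | grep -E "eef|force|opening"
python3 -m handwheel '[0,0,0,0,0,0, 0,0,0,0,0,0]' | grep -E "eef|force|opening"
python3 - <<'E'
from h import *
im,W=cloud("scene");save("s3.png",cv2.resize(im[100:220,290:430],None,fx=4,fy=4))
E
```

```text
eef_pos: [0.4977, 0.324, 0.1234]
contact_force: [-2.9, -9.7, 8.7]
opening: 0.097
finger_force: 30.1
eef_pos: [0.5064, 0.3698, 0.1278]
contact_force: [0.0, -3.5, 2.9]
opening: 0.096
finger_force: 29.8
eef_pos: [0.5131, 0.4069, 0.1064]
contact_force: [-6.2, -13.9, 30.1]
opening: 0.092
finger_force: 71.1
eef_pos: [0.513, 0.4061, 0.107]
contact_force: [-1.6, -6.6, 13.3]
opening: 0.089
finger_force: 58.4
```

View pics/s3.png

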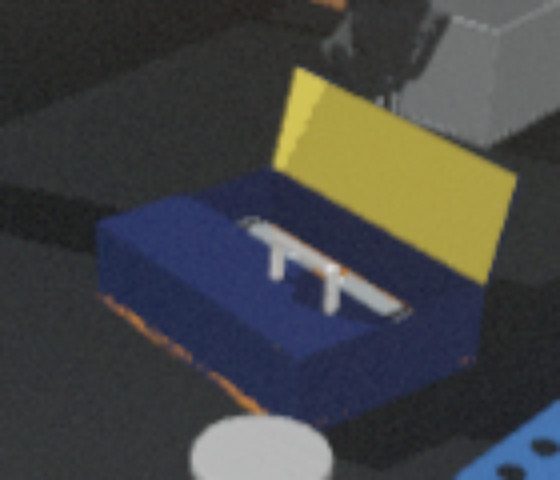

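The left flap (yellow inside, crop px 390,170) leans outward past upright. I'll release, lift and measure its angle.

```bash

python3 -m handwheel '[0,0.01,0,0,0,0, 0,0,0,0,0,0, 0,0,0,0,0,0]' 0.22 30 | grep -E "eef|force|opening"
python3 -m handwheel '[0,0.01,0.1,0,0,0, 0,0.02,0.2,0,0,0, 0,0.02,0.2,0,0,0, 0,0,0.1,0,0,0, 0,0,0,0,0,0]' | grep -E "eef|force|opening"
cat >> h.py <<'E'
def flap(s,W,im):
    # angle of flap on side s: points above rim near hinge
    Q=(W-np.r_[CC,0]); X=Q@ex; Y=s*(Q@ey); Z=W[...,2]-.07
    m=(abs(X)<.115)&(Z>.02)&(Z<.095)&(Y>.03)&(Y<.18)&(np.isfinite(Z))
    hsv=cv2.cvtColor(im,cv2.COLOR_BGR2HSV); m&=(hsv[...,1]>90)
    y=Y[m]-.093; z=Z[m]; th=np.degrees(np.arctan2(z,-y)); return m.sum(),np.percentile(th,[10,50,90]).round(1)
E
python3 - <<'E'
from h import *
for n in("scene","top"):
    im,W=cloud(n); print(n,flap(1,W,im))
b=car(.06,-.03,.108-.017)
p,R=now();print(p)
# command pose estimated = measured
path((b+[0,0,.12],ori(79.4)),(b,ori(79.4)))
E
```

```text
eef_pos: [0.5137, 0.4094, 0.108]
contact_force: [-1.5, -3.3, 12.0]
opening: 0.223
finger_force: 16.9
eef_pos: [0.5143, 0.4189, 0.1998]
contact_force: [-0.1, 0.3, 1.4]
opening: 0.221
finger_force: 0.0
scene (np.int64(1112), array([100.6, 103.7, 107. ]))
top (np.int64(2819), array([102.8, 103.9, 105.7]))
[0.51224448 0.41692362 0.19436586]
at [0.5122 0.4169 0.1944]
0 rows 6 each [0.095, -0.228, 0.018, -0.0, -0.0, 0.001]
1 rows 3 each [0.0, 0.0, -0.267, 0.0, 0.0, 0.0]
```

```bash

python3 -m handwheel '[0.095,-0.228,0.018,0,0,0, 0.095,-0.228,0.018,0,0,0, 0.095,-0.228,0.018,0,0,0, 0.095,-0.228,0.018,0,0,0, 0.095,-0.228,0.018,0,0,0]' 0.45 30| grep -E "eef|force|opening"
python3 -m handwheel '[0.095,-0.228,0.018,0,0,0, 0,0,0,0,0,0, 0,0,0,0,0,0]' | grep -E "eef|force|opening"
python3 - <<'E'
from h import *
b=car(.06,-.03,.108-.017)
path((b,ori(79.4)))
im,W=cloud("top"); print(flap(1,W,im))
E
```

```text
eef_pos: [0.5829, 0.2437, 0.2052]
contact_force: [1.0, 0.1, -0.4]
opening: 0.45
finger_force: 0.0
eef_pos: [0.5979, 0.2092, 0.2084]
contact_force: [0.5, 0.8, 0.4]
opening: 0.453
finger_force: 0.0
at [0.5979 0.2092 0.2084]
0 rows 3 each [-0.001, 0.005, -0.261, -0.0, -0.001, 0.002]
(np.int64(217), array([102.7, 103.8, 105.1]))
```

```bash

python3 -m handwheel '[0,0.005,-0.261,0,0,0, 0,0.005,-0.261,0,0,0, 0,0.005,-0.261,0,0,0, 0,0,0,0,0,0, 0,0,0,0,0,0]' | grep -E "eef|force|opening"
python3 -m handwheel '[0,0,0,0,0,0, 0,0,0,0,0,0, 0,0,0,0,0,0, 0,0,0,0,0,0, 0,0,0,0,0,0]' 0 30| grep -E "eef|force|opening"
```

```text
eef_pos: [0.5949, 0.2141, 0.0902]
contact_force: [0.9, -0.2, 1.1]
opening: 0.446
finger_force: 0.0
eef_pos: [0.5997, 0.2114, 0.0976]
contact_force: [-2.1, -6.1, 2.0]
opening: 0.1
finger_force: 30.5
```

```bash

python3 -m handwheel '[-0.006,-0.033,0.049,0,0,0, -0.007,-0.039,0.045,0,0,0, -0.008,-0.044,0.04,0,0,0, -0.009,-0.049,0.034,0,0,0, -0.01,-0.052,0.028,0,0,0]' | grep -E "eef|force|opening"
python3 -m handwheel '[-0.01,-0.055,0.021,0,0,0, -0.011,-0.057,0.014,0,0,0, -0.011,-0.058,0.007,0,0,0, -0.011,-0.059,-0.001,0,0,0, -0.011,-0.058,-0.008,0,0,0]' | grep -E "eef|force|opening"
python3 -m handwheel '[-0.011,-0.057,-0.015,0,0,0, -0.01,-0.055,-0.022,0,0,0, -0.01,-0.052,-0.029,0,0,0, -0.009,-0.048,-0.035,0,0,0, -0.007,-0.038,-0.03,0,0,0]' | grep -E "eef|force|opening"
python3 -m handwheel '[0,-0.01,0,0,0,0, 0,0,0,0,0,0, 0,0,0,0,0,0]' 0.22 30 | grep -E "eef|force|opening"
python3 -m handwheel '[0,-0.01,0.1,0,0,0, 0,-0.02,0.2,0,0,0, 0,-0.02,0.2,0,0,0, 0,0,0.2,0,0,0, 0,0,0,0,0,0]' | grep -E "eef|force|opening"
python3 - <<'E'
from h import *
for n in("scene","top"):
    im,W=cloud(n); print(n,flap(1,W,im),flap(-1,W,im)); save(n+"4.png",im)
    np.savez(n+"4.npz",im=im,W=W)
cv2.imwrite("pics/t4.png",cv2.resize(im[130:330,90:490],None,fx=2,fy=2))
E
```

```text
eef_pos: [0.5942, 0.1822, 0.1275]
contact_force: [1.7, 5.4, 3.5]
opening: 0.091
finger_force: 29.3
eef_pos: [0.5865, 0.1386, 0.137]
contact_force: [-7.7, 1.1, 24.9]
opening: 0.077
finger_force: 32.4
eef_pos: [0.5797, 0.0969, 0.1146]
contact_force: [0.6, -1.9, 3.2]
opening: 0.003
finger_force: 1.3
eef_pos: [0.5785, 0.0976, 0.1115]
contact_force: [-0.9, -2.6, 8.2]
opening: 0.222
finger_force: 4.5
eef_pos: [0.5803, 0.0915, 0.2217]
contact_force: [0.1, -0.7, 1.4]
opening: 0.221
finger_force: 0.0
scene (np.int64(1112), array([100.9, 103.8, 107. ])) (np.int64(526), array([107.6, 108.9, 111.6]))
top (np.int64(2814), array([102.7, 103.9, 105.6])) (np.int64(82), array([104.7, 105.6, 107.5]))
```

View pics/t4.png

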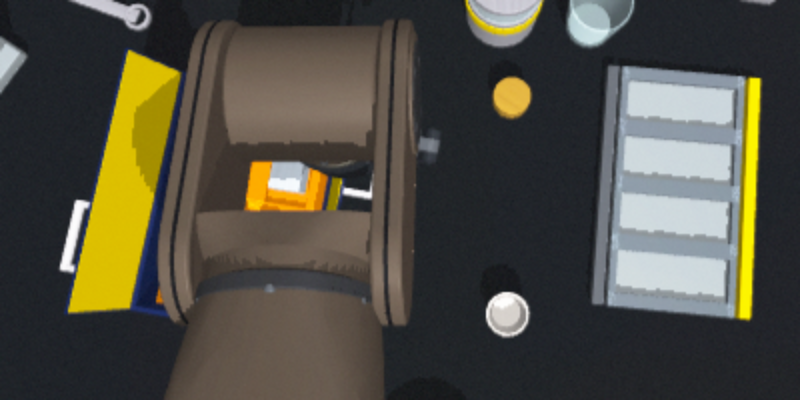

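Both flaps lean outwards, and foam with at least one holder shows through the arm's gap (px 290,178). I'll move the arm aside to see inside.

```bash

python3 -m handwheel '[-0.05,-0.26,0.05,0,0,0, -0.05,-0.26,0.05,0,0,0, -0.05,-0.26,0.05,0,0,0, -0.05,-0.26,0.05,0,0,0, -0.05,-0.26,0.05,0,0,0]' 0.6 | grep -E "eef|force|opening"
python3 -m handwheel '[-0.05,-0.26,0.05,0,0,0, -0.05,-0.26,0.05,0,0,0, -0.05,-0.26,0.05,0,0,0, 0,0,0,0,0,0, 0,0,0,0,0,0]' | grep -E "eef|force|opening"
python3 - <<'E'
from h import *
for n in("scene","top"):
    im,W=cloud(n); print(n,flap(1,W,im),flap(-1,W,im)); 
    np.savez(n+"5.npz",im=im,W=W)
    if n=="scene": a=cv2.resize(im[110:230,300:430],(520,480))
b=cv2.resize(im[140:310,130:290],(480,510))
save("s5.png",a);save("t5.png",b)
E
```

```text
eef_pos: [0.5378, -0.1045, 0.2492]
contact_force: [0.2, -0.3, 0.6]
opening: 0.599
finger_force: 0.0
eef_pos: [0.5161, -0.2221, 0.272]
contact_force: [-0.2, 0.6, 0.5]
opening: 0.602
finger_force: 0.0
scene (np.int64(1111), array([100.6, 103.7, 107.2])) (np.int64(492), array([107.7, 109. , 112.1]))
top (np.int64(2822), array([102.7, 103.9, 105.7])) (np.int64(597), array([104.6, 105.6, 107.6]))
```

View pics/t5.png

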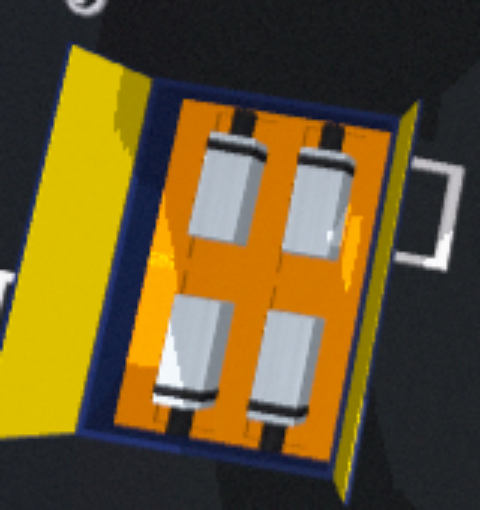

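All four pockets are filled: the two upper ones (crop px 228,190 and 318,205) have tabs toward +x, and the two lower ones (193,350 and 283,365) have tabs toward −x. Now I'll measure the poses and refine the tray.

```bash
cat >> h.py <<'E'
def holders(im,W):
    hsv=cv2.cvtColor(im,cv2.COLOR_BGR2HSV); Q=W-np.r_[CC,0]; X=Q@ex;Y=Q@ey;Z=W[...,2]
    m=(abs(X)<.125)&(abs(Y)<.085)&(Z>.041)&(Z<.052)&(hsv[...,1]<70)
    for sx in(1,-1):
        for sy in(1,-1):
            k=m&(X*sx>0)&(Y*sy>0)
            if k.sum()<50: continue
            P=np.c_[X[k],Y[k]]*1000; r=cv2.minAreaRect(P.astype(np.float32))
            lo,hi=np.percentile(P,[1,99],axis=0)
            print(sx,sy,k.sum(),"ctr",np.round((lo+hi)/2,1),"size",np.round(hi-lo,1),"rect",np.round(r[0],1),np.round(r[1],1),round(r[2],1),"z",np.median(Z[k]).round(4))
E
python3 - <<'E'
from h import *
for n in("top","scene"):
    z=np.load(n+"5.npz"); holders(z["im"],z["W"])
z=np.load("top0.npz");im,W=z["im"],z["W"];hsv=cv2.cvtColor(im,cv2.COLOR_BGR2HSV)
# tray yaw/centre by fitting template: raised (z>.011) vs floor in footprint
x,y,h=W[...,0],W[...,1],W[...,2]
roi=np.zeros(h.shape,bool);roi[155:298,378:478]=1
g=roi&(im.min(2)>120)&(h<.0105)&(h>.001)   # floor px
P=W[g][:,:2]; Rz=W[roi&~g&(h>.009)][:,:2]
from scipy.optimize import minimize
def cost(v):
    c,s=np.cos(v[2]),np.sin(v[2]); R=np.array([[c,s],[-s,c]])
    def inl(Q):
        q=(Q-v[:2])@R.T; dx=np.min(abs(q[:,:1]-np.array([-.099,-.033,.033,.099])),1); return (dx<.024)&(abs(q[:,1])<.063)
    return -(inl(P).sum()-inl(Rz).sum())
best=min(((cost((a,b,np.radians(t))),a,b,t) for a in np.arange(.542,.562,.002) for b in np.arange(-.242,-.22,.002) for t in np.arange(-8,-2.9,.5)))
print(best,len(P))
P=W[roi&(hsv[...,0]>22)&(hsv[...,0]<35)&(hsv[...,1]>150)&(h>.01)];l=cv2.fitLine((P[:,:2]*1000).astype(np.float32),2,0,.01,.01).ravel();print("yellow line",l,np.degrees(np.arctan2(l[1],l[0])),np.percentile(P,[1,99],axis=0))
E
```

```text
1 1 564 ctr [60.9 34.8] size [77.8 35.1] rect [61.3 35.3] [36.3 79.8] 89.3 z 0.0457
1 -1 566 ctr [ 60.8 -35.8] size [77.9 34.6] rect [ 61.  -35.5] [79.6 36.2] 0.3 z 0.0457
-1 1 602 ctr [-62.5  35.7] size [77.7 35.1] rect [-62.8  36. ] [36.5 79.8] 89.9 z 0.0455
-1 -1 597 ctr [-62.8 -34.8] size [78.1 35. ] rect [-62.8 -34.9] [35.8 79.6] 89.9 z 0.0455
1 1 148 ctr [59.5 33.5] size [70.4 36. ] rect [57.5 33.8] [37.2 76.4] 88.4 z 0.0464
1 -1 92 ctr [ 62.7 -35.7] size [66.6 35.2] rect [ 60.8 -29.2] [35.  75.4] 77.4 z 0.0463
-1 1 151 ctr [-62.2  34.9] size [80.  38.2] rect [-62.9  35.3] [82.9 41.2] 3.1 z 0.0463
(np.int64(-4248), np.float64(0.552), np.float64(-0.23199999999999998), np.float64(-6.5)) 4516
yellow line [ 9.9321777e-01 -1.1626873e-01  5.3873187e+02 -3.1199271e+02] -6.6768093 [[ 0.40830716 -0.33243412  0.01062248]
 [ 0.67383915 -0.29247524  0.01879397]]
```

```bash
cat >> h.py <<'E'
TC=np.array([.551,-.2315]); TY=-6.5
tx=np.array([np.cos(np.radians(TY)),np.sin(np.radians(TY)),0]); ty=np.array([-tx[1],tx[0],0])
def tr(x,y,z): return np.r_[TC,0]+x*tx+y*ty+[0,0,z]
E
python3 - <<'E'
from h import *
h=car(.061,.035,0)
path((h+[0,0,.25],ori(79.4)),(h+[0,0,.06],ori(79.4)),(h+[0,0,.015],ori(79.4)))
E
```

```text
at [ 0.5165 -0.2198  0.2718]
0 rows 13 each [0.048, 0.254, -0.011, -0.0, -0.0, 0.0]
1 rows 5 each [0.0, 0.0, -0.253, 0.0, 0.0, 0.0]
2 rows 2 each [0.0, 0.0, -0.15, 0.0, 0.0, 0.0]
```

```bash

python3 -m handwheel '[0.048,0.254,-0.011,0,0,0, 0.048,0.254,-0.011,0,0,0, 0.048,0.254,-0.011,0,0,0, 0.048,0.254,-0.011,0,0,0, 0.048,0.254,-0.011,0,0,0]' 0.6 30 | grep -E "eef"
python3 -m handwheel '[0.048,0.254,-0.011,0,0,0, 0.048,0.254,-0.011,0,0,0, 0.048,0.254,-0.011,0,0,0, 0.048,0.254,-0.011,0,0,0, 0.048,0.254,-0.011,0,0,0]' | grep -E "eef"
python3 -m handwheel '[0.048,0.254,-0.011,0,0,0, 0.048,0.254,-0.011,0,0,0, 0.048,0.254,-0.011,0,0,0, 0,0,0,0,0,0, 0,0,0,0,0,0]' | grep -E "eef|opening"
python3 -m handwheel '[0,0,-0.25,0,0,0, 0,0,-0.25,0,0,0, 0,0,-0.25,0,0,0, 0,0,-0.1,0,0,0, 0,0,0,0,0,0]' | grep -E "eef|force"
python3 - <<'E'
from h import *
h=car(.061,.035,0)
path((h+[0,0,.015],ori(79.4)))
im,W=cloud("scene")
Q=W-np.r_[CC,0]; X=Q@ex;Y=Q@ey
m=(W[...,2]>.055)&(W[...,2]<.2)&(abs(X-.061)<.03)&(abs(Y-.035)<.05)
print(len(W[m])); 
for lo,hi in((-.02,.035),(.035,.09)):
    k=m&(Y>lo)&(Y<hi)
    if k.sum(): i=np.argsort(W[...,2][k])[:12]; print(np.c_[X[k],Y[k],W[...,2][k]][i].round(3).tolist())
E
```

```text
eef_pos: [0.5524, -0.0265, 0.2643]
eef_pos: [0.5877, 0.1642, 0.2561]
eef_pos: [0.6086, 0.2782, 0.2503]
opening: 0.599
eef_pos: [0.6065, 0.2731, 0.1186]
contact_force: [-0.6, -0.0, -0.2]
finger_force: 0.0
at [0.6065 0.2731 0.1186]
0 rows 3 each [0.009, 0.005, -0.23, 0.001, -0.002, 0.001]
316
[[0.055, 0.004, 0.13], [0.053, 0.001, 0.13], [0.062, 0.001, 0.13], [0.066, 0.002, 0.132], [0.049, 0.001, 0.132], [0.063, 0.001, 0.134], [0.067, 0.001, 0.135], [0.069, 0.003, 0.136], [0.052, -0.002, 0.137], [0.066, 0.006, 0.137], [0.05, -0.005, 0.137], [0.063, -0.0, 0.138]]
[[0.057, 0.058, 0.131], [0.067, 0.058, 0.131], [0.053, 0.058, 0.132], [0.063, 0.057, 0.134], [0.069, 0.064, 0.134], [0.065, 0.059, 0.134], [0.056, 0.059, 0.134], [0.048, 0.058, 0.134], [0.06, 0.059, 0.135], [0.07, 0.059, 0.136], [0.053, 0.058, 0.136], [0.067, 0.066, 0.136]]
```

The fingertips sit 11.5 mm above the reading and are centred on the holder within 2 mm. Descending to grip.

```bash

python3 -m handwheel '[0.003,0.004,-0.235,0,0,0, 0.003,0.004,-0.235,0,0,0, 0.003,0.004,-0.12,0,0,0, 0,0,-0.115,0,0,0, 0,0,0,0,0,0]' | grep -E "eef|force"
python3 -m handwheel '[0,0,0,0,0,0, 0,0,0,0,0,0, 0,0,0,0,0,0, 0,0,0,0,0,0, 0,0,0,0,0,0]' 0.2 60 | grep -E "eef|force|opening"
python3 -m handwheel '[0,0,0.1,0,0,0, 0,0,0.2,0,0,0, 0,0,0.25,0,0,0, 0,0,0.25,0,0,0, 0,0,0.25,0,0,0]' | grep -E "eef|force|opening"
python3 -m handwheel '[0,0,0.25,0,0,0, 0,0,0.2,0,0,0, 0,0,0,0,0,0, 0,0,0,0,0,0]' | grep -E "eef|force|opening"
python3 - <<'E'
from h import *
t=tr(.099,.011,0)
path((t+[0,0,.22],ori(TY)),(t+[0,0,.05],ori(TY)),(t+[0,0,.012],ori(TY)))
E
```

```text
eef_pos: [0.6116, 0.2758, 0.0182]
contact_force: [-0.3, -0.3, 0.1]
finger_force: 0.0
eef_pos: [0.6143, 0.2767, 0.0224]
contact_force: [-0.7, 0.3, 6.8]
opening: 0.404
finger_force: 63.2
eef_pos: [0.6113, 0.2759, 0.1784]
contact_force: [1.5, 0.8, -2.6]
opening: 0.408
finger_force: 62.2
eef_pos: [0.613, 0.2765, 0.2479]
contact_force: [0.1, -0.8, -1.1]
opening: 0.406
finger_force: 62.4
at [0.613  0.2765 0.2479]
0 rows 13 each [0.019, -0.261, -0.014, 0.0, 0.0, -0.073]
1 rows 5 each [0.0, 0.0, -0.227, 0.0, 0.0, 0.0]
2 rows 1 each [0.0, 0.0, -0.253, 0.0, 0.0, 0.0]
```

```bash

python3 -m handwheel '[0.019,-0.261,-0.014,0,0,-0.073, 0.019,-0.261,-0.014,0,0,-0.073, 0.019,-0.261,-0.014,0,0,-0.073, 0.019,-0.261,-0.014,0,0,-0.073, 0.019,-0.261,-0.014,0,0,-0.073]' | grep -E "eef|force|opening"
python3 -m handwheel '[0.019,-0.261,-0.014,0,0,-0.073, 0.019,-0.261,-0.014,0,0,-0.073, 0.019,-0.261,-0.014,0,0,-0.073, 0.019,-0.261,-0.014,0,0,-0.073, 0.019,-0.261,-0.014,0,0,-0.073]' | grep -E "eef|force|opening"
python3 -m handwheel '[0.019,-0.261,-0.014,0,0,-0.073, 0.019,-0.261,-0.014,0,0,-0.073, 0.019,-0.261,-0.014,0,0,-0.073, 0,0,0,0,0,0, 0,0,0,0,0,0]' | grep -E "eef|force|opening"
python3 - <<'E'
from h import *
t=tr(.099,.011,0)
path((t+[0,0,.07],ori(TY)),(t+[0,0,.021],ori(TY)))
im,W=cloud("top");save("t6.png",cv2.resize(im[100:320,290:490],None,fx=2.5,fy=2.5))
m=(abs(W[...,1]+.23)<.12)&(W[...,2]<.24)&(W[...,2]>.1)&(W[...,0]>.5)
P=W[m]; print(len(P),np.percentile(P,[1,50,99],axis=0).round(3)) if len(P) else 0
im,W=cloud("scene");save("s6.png",cv2.resize(im[140:320,180:400],None,fx=3,fy=3))
E
```

```text
eef_pos: [0.6244, 0.0789, 0.2302]
contact_force: [0.1, -1.1, -1.8]
opening: 0.401
finger_force: 62.3
eef_pos: [0.6387, -0.1167, 0.2197]
contact_force: [0.5, 1.1, -0.8]
opening: 0.404
finger_force: 62.3
eef_pos: [0.6473, -0.2345, 0.2129]
contact_force: [-0.4, 0.1, -1.4]
opening: 0.399
finger_force: 62.2
at [ 0.6473 -0.2345  0.2129]
0 rows 4 each [0.006, 0.004, -0.238, -0.001, -0.001, 0.0]
1 rows 2 each [0.0, 0.0, -0.163, 0.0, 0.0, 0.0]
582 [[ 0.631 -0.228  0.204]
 [ 0.649 -0.204  0.235]
 [ 0.671 -0.189  0.239]]
```

View pics/s6.png

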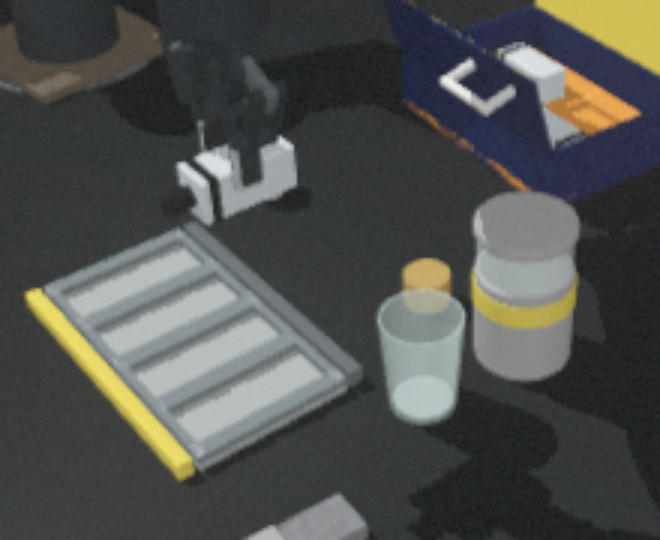

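The holder hangs level, with its tab (px 168,205) toward the yellow side. Lowering into lane +99.

```bash

python3 -m handwheel '[0.006,0.004,-0.238,0,0,0, 0.006,0.004,-0.238,0,0,0, 0.006,0.004,-0.238,0,0,0, 0.006,0.004,-0.238,0,0,0, 0,0,0,0,0,0]' | grep -E "eef|force|opening"
python3 - <<'E'
from h import *
im,W=cloud("top");q=W-np.r_[TC,0];X=q@tx*1000;Y=q@ty*1000;Z=W[...,2]
m=(abs(Y)<75)&(Z>.078)&(Z<.099)&(X>50)&(X<150); print(m.sum(),np.percentile(np.c_[X[m],Y[m],Z[m]*1000],[1,50,99],axis=0).round(1))
path((tr(.099,.011,.021),ori(TY)))
E
```

```text
eef_pos: [0.6468, -0.225, 0.0635]
contact_force: [-1.9, 1.5, -3.4]
opening: 0.401
finger_force: 62.2
192 [[ 76.8  37.7  79.4]
 [ 95.3  51.1  86.6]
 [112.1  61.8  90.2]]
at [ 0.6489 -0.2263  0.0678]
0 rows 2 each [0.006, -0.018, -0.156, -0.002, -0.004, -0.001]
```

```bash

python3 -m handwheel '[0.013,-0.028,-0.06,0,0,0, 0.013,-0.028,-0.1,0,0,0, 0,0,-0.1,0,0,0, 0,0,0,0,0,0, 0,0,0,0,0,0]' | grep -E "eef|force|opening"
python3 - <<'E'
from h import *
im,W=cloud("top");q=W-np.r_[TC,0];X=q@tx*1000;Y=q@ty*1000;Z=W[...,2]
m=(abs(Y)<75)&(Z>.02)&(Z<.055)&(X>50)&(X<150); print(m.sum(),np.percentile(np.c_[X[m],Y[m],Z[m]*1000],[1,50,99],axis=0).round(1))
path((tr(.099,.011,.021),ori(TY)))
E
```

```text
eef_pos: [0.656, -0.2386, 0.034]
contact_force: [0.6, 0.2, -1.9]
opening: 0.401
finger_force: 62.2
88 [[ 87.1  27.2  22.4]
 [ 94.2  48.8  41.3]
 [121.6  49.8  54.9]]
at [ 0.6566 -0.2389  0.035 ]
0 rows 1 each [-0.04, 0.047, -0.093, -0.0, -0.0, -0.001]
```

```bash

python3 -m handwheel '[0,0,-0.04,0,0,0, 0,0,-0.04,0,0,0, 0,0,-0.02,0,0,0, 0,0,0,0,0,0, 0,0,0,0,0,0]' | grep -E "eef|force|opening"
python3 - <<'E'
from h import *
s=ctrl.get_state();print(s["eef_pos"],s["contact_force"])
im,W=cloud("scene");save("s7.png",cv2.resize(im[180:310,180:310],(650,600),interpolation=cv2.INTER_CUBIC))
q=W-np.r_[TC,0];X=q@tx*1000;Y=q@ty*1000;Z=W[...,2]*1000
m=(Z>20)&(Z<60)&(X>70)&(X<140)&(abs(Y)<80)
print(m.sum(),np.percentile(np.c_[X[m],Y[m],Z[m]],[2,50,98],axis=0).round(1))
t=m&(im.min(2)>150); print(np.percentile(np.c_[X[t],Y[t],Z[t]],[2,50,98],axis=0).round(1))
E
```

```text
eef_pos: [0.6578, -0.2394, 0.0259]
contact_force: [-8.2, 3.3, 17.2]
opening: 0.405
finger_force: 65.0
[ 0.65777769 -0.23943758  0.02588185] [-8.22437841  3.26156174 17.23638331]
567 [[ 88.1 -52.4  21.1]
 [122.   -9.4  43.3]
 [136.8  45.9  57.8]]
[[ 91.  -31.7  20.8]
 [123.2  -7.6  43.2]
 [126.6  46.   51.6]]
```

View pics/s7.png

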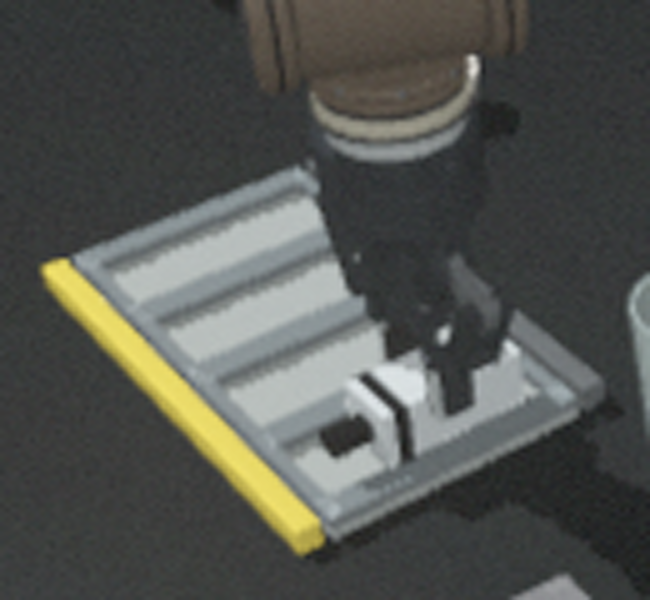

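The block has touched down about 5 mm too far toward the outer rib: its side face is at X≈122 instead of 117. I'll raise, shift and lower again.

```bash

python3 -m handwheel '[0,0,0.06,0,0,0, -0.04,0.004,0,0,0,0, 0,0,0,0,0,0, 0,0,-0.05,0,0,0, 0,0,0,0,0,0]' | grep -E "eef|force|opening"
python3 -m handwheel '[0,0,-0.02,0,0,0, 0,0,-0.02,0,0,0, 0,0,0,0,0,0, 0,0,0,0,0,0]' | grep -E "eef|force|opening"
cat >> h.py <<'E'
def side(lx):
    im,W=cloud("scene");q=W-np.r_[TC,0];X=q@tx*1000;Y=q@ty*1000;Z=W[...,2]*1000
    t=(Z>22)&(Z<60)&(X>lx-30)&(X<lx+40)&(abs(Y)<80)&(im.min(2)>150)
    f=t&(Z<38); print("side face X",np.median(X[f]).round(1),"want",lx+18,"| Y max",np.percentile(Y[t],98).round(1),"| top z",np.percentile(Z[t],95).round(1))
E
python3 - <<'E'
from h import *
side(99); path((tr(.099,.011,.021),ori(TY)))
E
```

```text
eef_pos: [0.6491, -0.2375, 0.0188]
contact_force: [-1.4, 0.6, -2.6]
opening: 0.405
finger_force: 62.7
eef_pos: [0.6502, -0.2378, 0.0182]
contact_force: [-6.9, 3.6, 13.1]
opening: 0.406
finger_force: 64.5
side face X 116.4 want 117 | Y max 46.4 | top z 43.9
at [ 0.6502 -0.2378  0.0181]
0 rows 1 each [0.003, 0.04, 0.019, -0.001, -0.003, -0.001]
```

```bash

python3 -m handwheel '[0,0,0,0,0,0, 0,0,0,0,0,0, 0,0,0,0,0,0]' 0.6 | grep -E "eef|force|opening"
python3 -m handwheel '[0,0,0.1,0,0,0, 0,0,0.25,0,0,0, 0,0,0.25,0,0,0, 0,0,0.25,0,0,0, 0,0,0.25,0,0,0]' | grep -E "eef|force|opening"
python3 -m handwheel '[0,0,0.25,0,0,0, 0,0,0.2,0,0,0, 0,0,0,0,0,0]' | grep -E "eef|force|opening"
python3 - <<'E'
from h import *
side(99); im,W=cloud("top"); holders(im,W); print(flap(1,W,im),flap(-1,W,im))
h=car(.061,-.035,0)
path((h+[0,0,.25],ori(79.4)),(h+[0,0,.016],ori(79.4)))
E
```

```text
eef_pos: [0.6507, -0.2382, 0.0149]
contact_force: [-0.0, -0.2, 0.2]
opening: 0.594
finger_force: 0.0
eef_pos: [0.6506, -0.2382, 0.183]
contact_force: [1.1, -0.6, -0.0]
opening: 0.603
finger_force: 0.0
eef_pos: [0.6541, -0.24, 0.2595]
contact_force: [1.1, -0.6, 1.6]
opening: 0.604
finger_force: 0.0
side face X 117.1 want 117 | Y max 47.2 | top z 44.0
1 -1 561 ctr [ 60.8 -35.8] size [77.8 35. ] rect [ 61.2 -35.7] [80.1 35.8] 0.2 z 0.0455
-1 1 597 ctr [-62.6  35.6] size [77.9 35.1] rect [-62.8  35.7] [36.2 79.8] 89.4 z 0.0456
-1 -1 598 ctr [-62.8 -34.8] size [78.2 34.7] rect [-62.9 -34.7] [35.7 80. ] 89.8 z 0.0457
(np.int64(2827), array([102.8, 103.9, 105.8])) (np.int64(600), array([104.7, 105.6, 107.6]))
at [ 0.6517 -0.2387  0.2516]
0 rows 13 each [-0.028, 0.228, -0.001, -0.0, 0.0, 0.073]
1 rows 6 each [0.0, 0.0, -0.26, 0.0, 0.0, 0.0]
```

```bash

python3 -m handwheel '[-0.028,0.228,0,0,0,0.073, -0.028,0.228,0,0,0,0.073, -0.028,0.228,0,0,0,0.073, -0.028,0.228,0,0,0,0.073, -0.028,0.228,0,0,0,0.073]' 0.6 30 | grep -E "eef"
python3 -m handwheel '[-0.028,0.228,0,0,0,0.073, -0.028,0.228,0,0,0,0.073, -0.028,0.228,0,0,0,0.073, -0.028,0.228,0,0,0,0.073, -0.028,0.228,0,0,0,0.073]' | grep -E "eef"
python3 -m handwheel '[-0.028,0.228,0,0,0,0.073, -0.028,0.228,0,0,0,0.073, -0.028,0.228,0,0,0,0.073, 0,0,0,0,0,0, 0,0,0,0,0,0]' | grep -E "eef|opening"
python3 -m handwheel '[0,0,-0.25,0,0,0, 0,0,-0.25,0,0,0, 0,0,-0.25,0,0,0, 0,0,-0.1,0,0,0, 0,0,0,0,0,0]' | grep -E "eef|force"
python3 -m handwheel '[0,0,0,0,0,0, 0,0,0,0,0,0]' | grep -E "eef|force"
cat >> h.py <<'E'
def tips(cx,cy):
    im,W=cloud("scene");Q=W-np.r_[CC,0]; X=Q@ex;Y=Q@ey;Z=W[...,2]
    m=(Z>.055)&(Z<.2)&(abs(X-cx)<.03)&(abs(Y-cy)<.05)
    for lo,hi in((-.05,0),(0,.05)):
        k=m&(Y>cy+lo)&(Y<cy+hi)
        if k.sum()>5: i=np.argsort(Z[k])[:20]; print("tip",np.median(np.c_[X[k],Y[k]][i],0).round(4),Z[k].min().round(4))
    print("good grasp: near-finger Y =",round(cy-.034,3),"far",round(cy+.023,3))
E
python3 - <<'E'
from h import *
path((car(.061,-.035,.014),ori(79.4))); tips(.061,-.035)
E
```

```text
eef_pos: [0.6282, -0.0656, 0.2456]
eef_pos: [0.6072, 0.1053, 0.2458]
eef_pos: [0.5947, 0.2078, 0.2459]
opening: 0.597
eef_pos: [0.5918, 0.2039, 0.1131]
contact_force: [0.0, -1.3, -0.6]
finger_force: 0.0
eef_pos: [0.5974, 0.2056, 0.1221]
contact_force: [1.2, 0.4, 1.1]
finger_force: 0.0
at [0.5974 0.2056 0.1221]
0 rows 3 each [0.0, 0.002, -0.24, -0.0, 0.001, 0.002]
tip [ 0.0661 -0.0678] 0.1336
tip [ 0.0636 -0.0084] 0.1346
good grasp: near-finger Y = -0.069 far -0.012
```

```bash

python3 -m handwheel '[-0.005,-0.003,-0.24,0,0,0, -0.005,-0.003,-0.24,0,0,0, 0,0,-0.14,0,0,0, 0,0,-0.095,0,0,0, 0,0,0,0,0,0]' | grep -E "eef|force"
python3 -m handwheel '[0,0,0,0,0,0, 0,0,0,0,0,0, 0,0,0,0,0,0, 0,0,0,0,0,0, 0,0,0,0,0,0]' 0.2 60 | grep -E "eef|force|opening"
python3 -m handwheel '[0,0,0.1,0,0,0, 0,0,0.2,0,0,0, 0,0,0.25,0,0,0, 0,0,0.25,0,0,0, 0,0,0.25,0,0,0]' | grep -E "eef|force|opening"
python3 -m handwheel '[0,0,0.25,0,0,0, 0,0,0.1,0,0,0, 0,0,0,0,0,0, 0,0,0,0,0,0]' | grep -E "eef|force|opening"
python3 - <<'E'
from h import *
t=tr(.033,.011,0)
path((t+[0,0,.22],ori(TY)),(t+[0,0,.06],ori(TY)))
E
```

```text
eef_pos: [0.5971, 0.2059, 0.0158]
contact_force: [0.0, 0.4, 0.7]
finger_force: 0.0
eef_pos: [0.5971, 0.2058, 0.0161]
contact_force: [1.4, -0.4, 7.0]
opening: 0.408
finger_force: 62.4
eef_pos: [0.5933, 0.2053, 0.1721]
contact_force: [0.8, 0.5, -2.0]
opening: 0.413
finger_force: 61.5
eef_pos: [0.5944, 0.2055, 0.2241]
contact_force: [0.2, 0.6, -3.3]
opening: 0.413
finger_force: 61.6
at [0.5944 0.2055 0.2241]
0 rows 13 each [-0.005, -0.22, -0.002, 0.0, 0.0, -0.073]
1 rows 4 each [0.0, 0.0, -0.267, 0.0, 0.0, 0.0]
```

```bash

python3 -m handwheel '[-0.005,-0.22,0,0,0,-0.073, -0.005,-0.22,0,0,0,-0.073, -0.005,-0.22,0,0,0,-0.073, -0.005,-0.22,0,0,0,-0.073, -0.005,-0.22,0,0,0,-0.073]' | grep -E "eef|force|opening"
python3 -m handwheel '[-0.005,-0.22,0,0,0,-0.073, -0.005,-0.22,0,0,0,-0.073, -0.005,-0.22,0,0,0,-0.073, -0.005,-0.22,0,0,0,-0.073, -0.005,-0.22,0,0,0,-0.073]' | grep -E "eef|force|opening"
python3 -m handwheel '[-0.005,-0.22,0,0,0,-0.073, -0.005,-0.22,0,0,0,-0.073, -0.005,-0.22,0,0,0,-0.073, 0,0,0,0,0,0, 0,0,0,0,0,0]' | grep -E "eef|force|opening"
python3 -m handwheel '[0,0,-0.25,0,0,0, 0,0,-0.25,0,0,0, 0,0,-0.25,0,0,0, 0,0,-0.25,0,0,0, 0,0,0,0,0,0]' | grep -E "eef|force|opening"
python3 -m handwheel '[0,0,0,0,0,0, 0,0,0,0,0,0]' | grep -E "eef|force|opening"
cat >> h.py <<'E'
def hang(lx):
    p,_=now(); im,W=cloud("scene");q=W-np.r_[TC,0];X=q@tx*1000;Y=q@ty*1000;Z=W[...,2]*1000;z=(p[2]+.011)*1000
    t=(abs(Z-z)<28)&(X>lx-40)&(X<lx+40)&(abs(Y)<90)&(im.min(2)>140)&(Z>20); f=t&(Z<z+12)
    print("at",p.round(4),"hang n",f.sum(),"side X",np.median(X[f]).round(1),"want",lx+18,"Y",np.percentile(Y[t],[2,98]).round(1),"want end 51; Z",np.percentile(Z[t],[2,98]).round(1))
    path((tr(lx/1000,.011,.013),ori(TY)))
E
python3 - <<'E'
from h import *
hang(33)
E
```

```text
eef_pos: [0.5884, 0.0394, 0.2192]
contact_force: [0.6, -0.0, -1.6]
opening: 0.406
finger_force: 61.7
eef_pos: [0.5848, -0.1253, 0.2192]
contact_force: [1.3, -0.4, -1.6]
opening: 0.412
finger_force: 61.7
eef_pos: [0.5829, -0.2243, 0.2193]
contact_force: [-0.9, 0.8, -2.6]
opening: 0.41
finger_force: 61.6
eef_pos: [0.5773, -0.2177, 0.0616]
contact_force: [-2.6, 1.0, -4.7]
opening: 0.408
finger_force: 61.4
eef_pos: [0.5857, -0.223, 0.0746]
contact_force: [0.5, -0.5, -1.7]
opening: 0.406
finger_force: 61.5
at [ 0.5857 -0.223   0.0746] hang n 186 side X 50.6 want 51 Y [-26.8  50.1] want end 51; Z [ 70.5 106.4]
at [ 0.5867 -0.2239  0.0762]
0 rows 2 each [-0.006, -0.002, -0.211, 0.001, 0.001, -0.001]
```

```bash

python3 -m handwheel '[0,0,-0.15,0,0,0, 0,0,-0.13,0,0,0, 0,0,-0.06,0,0,0, 0,0,0,0,0,0, 0,0,0,0,0,0]' | grep -E "eef|force|opening"
python3 -m handwheel '[0,0,-0.03,0,0,0, 0,0,-0.03,0,0,0, 0,0,0,0,0,0, 0,0,0,0,0,0]' | grep -E "eef|force|opening"
python3 - <<'E'
from h import *
side(33)
E
```

```text
eef_pos: [0.5858, -0.2239, 0.024]
contact_force: [1.5, -0.3, -1.8]
opening: 0.406
finger_force: 61.6
eef_pos: [0.5849, -0.2236, 0.0135]
contact_force: [0.7, 0.2, -2.4]
opening: 0.405
finger_force: 61.6
side face X 49.8 want 51 | Y max 49.8 | top z 45.2
```

```bash

python3 -m handwheel '[0,0,-0.02,0,0,0, 0,0,0,0,0,0, 0,0,0,0,0,0]' | grep -E "eef|force|opening"
python3 -m handwheel '[0,0,0,0,0,0, 0,0,0,0,0,0, 0,0,0,0,0,0]' 0.6 | grep -E "eef|force|opening"
python3 -m handwheel '[0,0,0.1,0,0,0, 0,0,0.25,0,0,0, 0,0,0.25,0,0,0, 0,0,0.25,0,0,0, 0,0,0.25,0,0,0]' | grep -E "eef|force|opening"
python3 -m handwheel '[0,0,0.25,0,0,0, 0,0,0.2,0,0,0, 0,0,0,0,0,0, 0,0,0,0,0,0]' | grep -E "eef|force|opening"
python3 - <<'E'
from h import *
side(33); im,W=cloud("top"); holders(im,W); print(flap(1,W,im),flap(-1,W,im))
h=car(-.062,.035,0)
path((h+[0,0,.24],ori(79.4-180)),(h+[0,0,.115],ori(79.4-180)))
print(ctrl.get_state()["qpos"])
E
```

```text
eef_pos: [0.5857, -0.2239, 0.0121]
contact_force: [-1.9, 1.9, 6.0]
opening: 0.408
finger_force: 62.4
eef_pos: [0.5851, -0.2237, 0.0104]
contact_force: [0.2, -0.7, -0.3]
opening: 0.6
finger_force: 0.0
eef_pos: [0.5847, -0.2234, 0.1781]
contact_force: [0.7, -0.0, -0.1]
opening: 0.598
finger_force: 0.0
eef_pos: [0.5861, -0.2242, 0.2473]
contact_force: [-0.2, 1.5, -1.4]
opening: 0.603
finger_force: 0.0
side face X 50.9 want 51 | Y max 50.2 | top z 43.8
-1 1 590 ctr [-62.6  35.7] size [78.  35.1] rect [-62.9  36.1] [37.2 79.9] 89.9 z 0.0457
-1 -1 601 ctr [-62.7 -34.8] size [78.  35.2] rect [-62.7 -34.9] [36.3 79.7] 89.5 z 0.0456
(np.int64(2824), array([102.8, 103.9, 105.7])) (np.int64(599), array([104.6, 105.6, 107.6]))
at [ 0.5843 -0.2232  0.2422]
0 rows 14 each [-0.045, 0.248, -0.001, -0.0, -0.0, -0.075]
1 rows 4 each [0.0, 0.0, -0.208, 0.0, 0.0, 0.0]
[-5.26930974e-01  1.66226898e-01  1.68569838e+00  6.31330252e-06
  1.29106994e+00 -4.15000543e-01]
```

```bash

python3 -m handwheel '[-0.045,0.248,0,0,0,-0.075, -0.045,0.248,0,0,0,-0.075, -0.045,0.248,0,0,0,-0.075, -0.045,0.248,0,0,0,-0.075, -0.045,0.248,0,0,0,-0.075]' 0.6 30 | grep -E "eef"
python3 -m handwheel '[-0.045,0.248,0,0,0,-0.075, -0.045,0.248,0,0,0,-0.075, -0.045,0.248,0,0,0,-0.075, -0.045,0.248,0,0,0,-0.075, -0.045,0.248,0,0,0,-0.075]' | grep -E "eef"
python3 -m handwheel '[-0.045,0.248,0,0,0,-0.075, -0.045,0.248,0,0,0,-0.075, -0.045,0.248,0,0,0,-0.075, -0.045,0.248,0,0,0,-0.075, 0,0,0,0,0,0]' | grep -E "eef|opening"
python3 -m handwheel '[0,0,-0.25,0,0,0, 0,0,-0.25,0,0,0, 0,0,-0.25,0,0,0, 0,0,-0.1,0,0,0, 0,0,0,0,0,0]' | grep -E "eef|force"
python3 -m handwheel '[0,0,0,0,0,0, 0,0,0,0,0,0]' | grep -E "eef|force"
python3 - <<'E'
from h import *
path((car(-.062,.035,.014),ori(79.4-180))); tips(-.062,.035)
E
```

```text
eef_pos: [0.5493, -0.0357, 0.2401]
eef_pos: [0.5161, 0.1469, 0.2403]
eef_pos: [0.4887, 0.2957, 0.2402]
opening: 0.605
eef_pos: [0.4866, 0.2886, 0.1075]
contact_force: [-0.4, -0.4, -0.7]
finger_force: 0.0
eef_pos: [0.4925, 0.2909, 0.1161]
contact_force: [-0.0, -0.0, 0.6]
finger_force: 0.0
at [0.4925 0.2909 0.1161]
0 rows 3 each [-0.007, 0.015, -0.227, -0.0, 0.0, -0.003]
tip [-0.0519 -0.0034] 0.128
tip [-0.0555  0.0564] 0.1264
good grasp: near-finger Y = 0.001 far 0.058
```

```bash

python3 -m handwheel '[-0.018,0.013,-0.22,0,0,0, -0.018,0.013,-0.22,0,0,0, 0,0,-0.14,0,0,0, 0,0,-0.095,0,0,0, 0,0,0,0,0,0]' | grep -E "eef|force"
python3 -m handwheel '[0,0,0,0,0,0, 0,0,0,0,0,0, 0,0,0,0,0,0, 0,0,0,0,0,0, 0,0,0,0,0,0]' 0.2 60 | grep -E "eef|force|opening"
python3 -m handwheel '[0,0,0.1,0,0,0, 0,0,0.2,0,0,0, 0,0,0.25,0,0,0, 0,0,0.25,0,0,0, 0,0,0.25,0,0,0]' | grep -E "eef|force|opening"
python3 -m handwheel '[0,0,0.25,0,0,0, 0,0,0.1,0,0,0, 0,0,0,0,0,0, 0,0,0,0,0,0]' | grep -E "eef|force|opening"
python3 - <<'E'
from h import *
t=tr(-.033,.011,0)
path((t+[0,0,.22],ori(TY)),(t+[0,0,.06],ori(TY)))
E
```

```text
eef_pos: [0.4855, 0.2944, 0.0127]
contact_force: [-0.6, -0.9, 0.2]
finger_force: 0.0
eef_pos: [0.4879, 0.2954, 0.0161]
contact_force: [0.5, -0.2, 4.7]
opening: 0.411
finger_force: 61.3
eef_pos: [0.4854, 0.2944, 0.1724]
contact_force: [1.0, -0.2, -1.6]
opening: 0.411
finger_force: 62.1
eef_pos: [0.4863, 0.2948, 0.2243]
contact_force: [0.2, -0.7, -2.9]
opening: 0.405
finger_force: 62.2
at [0.4863 0.2948 0.2243]
0 rows 14 each [0.016, -0.244, -0.002, -0.0, 0.0, 0.074]
1 rows 4 each [0.0, 0.0, -0.267, 0.0, 0.0, 0.0]
```

```bash

python3 -m handwheel '[0.016,-0.244,0,0,0,0.074, 0.016,-0.244,0,0,0,0.074, 0.016,-0.244,0,0,0,0.074, 0.016,-0.244,0,0,0,0.074, 0.016,-0.244,0,0,0,0.074]' | grep -E "eef|force|opening"
python3 -m handwheel '[0.016,-0.244,0,0,0,0.074, 0.016,-0.244,0,0,0,0.074, 0.016,-0.244,0,0,0,0.074, 0.016,-0.244,0,0,0,0.074, 0.016,-0.244,0,0,0,0.074]' | grep -E "eef|force|opening"
python3 -m handwheel '[0.016,-0.244,0,0,0,0.074, 0.016,-0.244,0,0,0,0.074, 0.016,-0.244,0,0,0,0.074, 0.016,-0.244,0,0,0,0.074, 0,0,0,0,0,0]' | grep -E "eef|force|opening"
python3 -m handwheel '[0,0,-0.25,0,0,0, 0,0,-0.25,0,0,0, 0,0,-0.25,0,0,0, 0,0,-0.25,0,0,0, 0,0,0,0,0,0]' | grep -E "eef|force|opening"
python3 -m handwheel '[0,0,0,0,0,0, 0,0,0,0,0,0]' | grep -E "eef|force|opening"
python3 - <<'E'
from h import *
hang(-33)
E
```

```text
eef_pos: [0.496, 0.1127, 0.2201]
contact_force: [0.2, -0.2, -1.8]
opening: 0.408
finger_force: 62.2
eef_pos: [0.508, -0.0653, 0.2202]
contact_force: [0.3, 0.4, -1.9]
opening: 0.405
finger_force: 62.3
eef_pos: [0.5181, -0.2158, 0.2202]
contact_force: [-0.4, 1.1, -2.5]
opening: 0.407
finger_force: 62.1
eef_pos: [0.5114, -0.2052, 0.0621]
contact_force: [-1.5, 1.2, -2.7]
opening: 0.403
finger_force: 62.0
eef_pos: [0.52, -0.2105, 0.0746]
contact_force: [0.7, -1.1, -1.0]
opening: 0.407
finger_force: 62.1
at [ 0.52   -0.2105  0.0746] hang n 186 side X -16.1 want -15 Y [-22.1  55. ] want end 51; Z [ 70.2 106.3]
at [ 0.5212 -0.2112  0.0763]
0 rows 2 each [-0.006, -0.019, -0.211, 0.001, 0.001, 0.007]
```

```bash

python3 -m handwheel '[0,-0.015,-0.15,0,0,0.006, 0,-0.012,-0.13,0,0,0.006, 0,0,-0.06,0,0,0, 0,0,0,0,0,0, 0,0,0,0,0,0]' | grep -E "eef|force|opening"
python3 -m handwheel '[0,0,-0.03,0,0,0, 0,0,-0.03,0,0,0, 0,0,-0.02,0,0,0, 0,0,0,0,0,0, 0,0,0,0,0,0]' | grep -E "eef|force|opening"
python3 - <<'E'
from h import *
side(-33)
E
```

```text
eef_pos: [0.5206, -0.2151, 0.0246]
contact_force: [0.0, -0.4, -1.9]
opening: 0.413
finger_force: 62.1
eef_pos: [0.5206, -0.215, 0.0123]
contact_force: [-0.7, 1.5, 3.8]
opening: 0.408
finger_force: 62.8
side face X -15.1 want -15 | Y max 50.9 | top z 44.3
```

```bash

python3 -m handwheel '[0,0,0,0,0,0, 0,0,0,0,0,0, 0,0,0,0,0,0]' 0.6 | grep -E "eef|force|opening"
python3 -m handwheel '[0,0,0.1,0,0,0, 0,0,0.25,0,0,0, 0,0,0.25,0,0,0, 0,0,0.25,0,0,0, 0,0,0.25,0,0,0]' | grep -E "eef|force|opening"
python3 -m handwheel '[0,0,0.25,0,0,0, 0,0,0.2,0,0,0, 0,0,0,0,0,0, 0,0,0,0,0,0]' | grep -E "eef|force|opening"
python3 - <<'E'
from h import *
side(-33); im,W=cloud("top"); holders(im,W); print(flap(1,W,im),flap(-1,W,im))
h=car(-.062,-.035,0)
path((h+[0,0,.24],ori(79.4-180)),(h+[0,0,.115],ori(79.4-180)))
E
```

```text
eef_pos: [0.5197, -0.2147, 0.0109]
contact_force: [-0.2, 0.1, -0.7]
opening: 0.6
finger_force: 0.0
eef_pos: [0.5193, -0.2145, 0.1773]
contact_force: [0.5, -0.2, -0.4]
opening: 0.6
finger_force: 0.0
eef_pos: [0.5208, -0.2154, 0.2463]
contact_force: [-0.6, -0.1, -2.0]
opening: 0.6
finger_force: 0.0
side face X -14.9 want -15 | Y max 51.7 | top z 44.0
-1 -1 603 ctr [-62.8 -34.8] size [78.3 35. ] rect [-62.8 -34.6] [36.9 80.1] 89.2 z 0.0455
(np.int64(2827), array([102.7, 103.9, 105.7])) (np.int64(600), array([104.6, 105.6, 107.6]))
at [ 0.5191 -0.2143  0.242 ]
0 rows 14 each [-0.02, 0.211, -0.001, -0.0, -0.0, -0.075]
1 rows 4 each [0.0, 0.0, -0.208, 0.0, 0.0, 0.0]
```

```bash

python3 -m handwheel '[-0.022,0.212,0,0,0,-0.075, -0.022,0.212,0,0,0,-0.075, -0.022,0.212,0,0,0,-0.075, -0.022,0.212,0,0,0,-0.075, -0.022,0.212,0,0,0,-0.075]' 0.6 30 | grep -E "eef"
python3 -m handwheel '[-0.022,0.212,0,0,0,-0.075, -0.022,0.212,0,0,0,-0.075, -0.022,0.212,0,0,0,-0.075, -0.022,0.212,0,0,0,-0.075, -0.022,0.212,0,0,0,-0.075]' | grep -E "eef"
python3 -m handwheel '[-0.022,0.212,0,0,0,-0.075, -0.022,0.212,0,0,0,-0.075, -0.022,0.212,0,0,0,-0.075, -0.022,0.212,0,0,0,-0.075, 0,0,0,0,0,0]' | grep -E "eef|opening"
python3 -m handwheel '[0,0,-0.25,0,0,0, 0,0,-0.25,0,0,0, 0,0,-0.25,0,0,0, 0,0,-0.1,0,0,0, 0,0,0,0,0,0]' | grep -E "eef|force"
python3 -m handwheel '[0,0,0,0,0,0, 0,0,0,0,0,0]' | grep -E "eef|force"
python3 - <<'E'
from h import *
path((car(-.062,-.035,.014),ori(79.4-180))); tips(-.062,-.035)
E
```

```text
eef_pos: [0.5016, -0.054, 0.2406]
eef_pos: [0.485, 0.1048, 0.2407]
eef_pos: [0.4712, 0.2345, 0.2407]
opening: 0.601
eef_pos: [0.4683, 0.2286, 0.1085]
contact_force: [-0.7, -0.2, 0.3]
finger_force: 0.0
eef_pos: [0.4742, 0.2304, 0.1168]
contact_force: [-0.8, 0.5, 0.8]
finger_force: 0.0
at [0.4742 0.2304 0.1168]
0 rows 3 each [0.005, -0.003, -0.228, -0.0, 0.0, 0.002]
tip [-0.0586 -0.0667] 0.1293
tip [-0.0595 -0.0073] 0.1269
good grasp: near-finger Y = -0.069 far -0.012
```

```bash

python3 -m handwheel '[0,-0.008,-0.22,0,0,0, 0,-0.008,-0.22,0,0,0, 0,0,-0.145,0,0,0, 0,0,-0.095,0,0,0, 0,0,0,0,0,0]' | grep -E "eef|force"
python3 -m handwheel '[0,0,0,0,0,0, 0,0,0,0,0,0, 0,0,0,0,0,0, 0,0,0,0,0,0, 0,0,0,0,0,0]' 0.2 60 | grep -E "eef|force|opening"
python3 -m handwheel '[0,0,0.1,0,0,0, 0,0,0.2,0,0,0, 0,0,0.25,0,0,0, 0,0,0.25,0,0,0, 0,0,0.25,0,0,0]' | grep -E "eef|force|opening"
python3 -m handwheel '[0,0,0.25,0,0,0, 0,0,0.1,0,0,0, 0,0,0,0,0,0, 0,0,0,0,0,0]' | grep -E "eef|force|opening"
python3 - <<'E'
from h import *
t=tr(-.099,.011,0)
path((t+[0,0,.22],ori(TY)),(t+[0,0,.06],ori(TY)))
E
```

```text
eef_pos: [0.4759, 0.2286, 0.0158]
contact_force: [1.0, 0.3, -0.7]
finger_force: 0.0
eef_pos: [0.4757, 0.2287, 0.0163]
contact_force: [1.0, 0.9, 6.3]
opening: 0.408
finger_force: 62.0
eef_pos: [0.4722, 0.2277, 0.1721]
contact_force: [1.0, 0.9, -4.1]
opening: 0.413
finger_force: 62.3
eef_pos: [0.4732, 0.228, 0.2239]
contact_force: [0.7, -0.3, -3.5]
opening: 0.407
finger_force: 62.6
at [0.4732 0.228  0.2239]
0 rows 14 each [-0.009, -0.208, -0.002, -0.0, 0.0, 0.075]
1 rows 4 each [0.0, 0.0, -0.267, 0.0, 0.0, 0.0]
```

```bash

python3 -m handwheel '[-0.009,-0.208,0,0,0,0.075, -0.009,-0.208,0,0,0,0.075, -0.009,-0.208,0,0,0,0.075, -0.009,-0.208,0,0,0,0.075, -0.009,-0.208,0,0,0,0.075]' | grep -E "eef|force|opening"
python3 -m handwheel '[-0.009,-0.208,0,0,0,0.075, -0.009,-0.208,0,0,0,0.075, -0.009,-0.208,0,0,0,0.075, -0.009,-0.208,0,0,0,0.075, -0.009,-0.208,0,0,0,0.075]' | grep -E "eef|force|opening"
python3 -m handwheel '[-0.009,-0.208,0,0,0,0.075, -0.009,-0.208,0,0,0,0.075, -0.009,-0.208,0,0,0,0.075, -0.009,-0.208,0,0,0,0.075, 0,0,0,0,0,0]' | grep -E "eef|force|opening"
python3 -m handwheel '[0,0,-0.25,0,0,0, 0,0,-0.25,0,0,0, 0,0,-0.25,0,0,0, 0,0,-0.25,0,0,0, 0,0,0,0,0,0]' | grep -E "eef|force|opening"
python3 -m handwheel '[0,0,0,0,0,0, 0,0,0,0,0,0]' | grep -E "eef|force|opening"
python3 - <<'E'
from h import *
hang(-99)
E
```

```text
eef_pos: [0.4643, 0.0713, 0.22]
contact_force: [1.8, 0.2, -3.7]
opening: 0.412
finger_force: 62.5
eef_pos: [0.4579, -0.0826, 0.2201]
contact_force: [0.6, 0.9, -1.8]
opening: 0.405
finger_force: 62.5
eef_pos: [0.4528, -0.2104, 0.2203]
contact_force: [-1.6, 0.3, -2.6]
opening: 0.404
finger_force: 62.5
eef_pos: [0.4468, -0.2008, 0.0628]
contact_force: [-2.2, 1.2, -4.2]
opening: 0.407
finger_force: 62.3
eef_pos: [0.455, -0.2066, 0.0744]
contact_force: [0.6, -1.0, -2.3]
opening: 0.406
finger_force: 62.4
at [ 0.455  -0.2066  0.0744] hang n 169 side X -81.1 want -81 Y [-26.2  51. ] want end 51; Z [ 70.3 105.6]
at [ 0.456  -0.2074  0.0759]
0 rows 2 each [-0.007, -0.006, -0.21, 0.001, 0.001, 0.003]
```

```bash

python3 -m handwheel '[0,0,-0.15,0,0,0, 0,0,-0.13,0,0,0, 0,0,-0.06,0,0,0, 0,0,0,0,0,0, 0,0,0,0,0,0]' | grep -E "eef|force|opening"
python3 -m handwheel '[0,0,-0.03,0,0,0, 0,0,-0.03,0,0,0, 0,0,-0.02,0,0,0, 0,0,0,0,0,0, 0,0,0,0,0,0]' | grep -E "eef|force|opening"
python3 -m handwheel '[0,0,0,0,0,0, 0,0,0,0,0,0, 0,0,0,0,0,0]' 0.6 | grep -E "eef|force|opening"
python3 -m handwheel '[0,0,0.1,0,0,0, 0,0,0.25,0,0,0, 0,0,0.25,0,0,0, 0,0,0.25,0,0,0, 0,0,0.25,0,0,0]' | grep -E "eef|force|opening"
python3 -m handwheel '[0,0,0.25,0,0,0, 0,0,0.2,0,0,0, 0,0,0,0,0,0, 0,0,0,0,0,0]' 0 | grep -E "time|eef|force|opening"
python3 - <<'E'
from h import *
for l in(-99,-33,33,99): side(l)
im,W=cloud("top"); holders(im,W); save("t9.png",cv2.resize(im[90:320,130:490],None,fx=2,fy=2))
E
```

```text
eef_pos: [0.4557, -0.2074, 0.0245]
contact_force: [0.9, -0.6, -2.3]
opening: 0.41
finger_force: 62.4
eef_pos: [0.4558, -0.2072, 0.0127]
contact_force: [-1.3, 2.6, 5.7]
opening: 0.409
finger_force: 63.6
eef_pos: [0.4552, -0.2071, 0.0114]
contact_force: [0.3, 0.3, -0.7]
opening: 0.604
finger_force: 0.0
eef_pos: [0.4544, -0.2067, 0.1777]
contact_force: [1.0, -1.1, -0.1]
opening: 0.6
finger_force: 0.0
time: 39.98
eef_pos: [0.4558, -0.2076, 0.2463]
contact_force: [0.0, -0.1, -0.2]
opening: 0.033
finger_force: 0.0
side face X -79.6 want -81 | Y max 50.2 | top z 43.9
side face X -14.6 want -15 | Y max 51.1 | top z 44.0
side face X 45.3 want 51 | Y max 45.7 | top z 43.9
side face X 117.0 want 117 | Y max 46.3 | top z 44.0
```

View pics/t9.png

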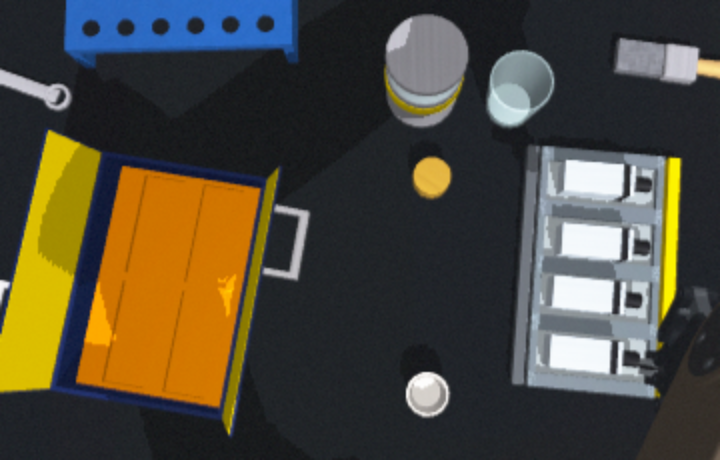

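All four holders lie in separate lanes with tabs toward yellow (tabs at px 643,183 / 638,247 / 633,298 / 640,362), and the carton is empty. Next I'll close the right flap by pushing from outside with shut fingers.

```bash
cat >> h.py <<'E'
def fl(s,X,u,h): return car(X,s*(.093-u),.07+h-.003)
E
python3 - <<'E'
from h import *
im,W=cloud("top");q=W-np.r_[TC,0];X=q@tx*1000;Y=q@ty*1000;Z=W[...,2]*1000
for l in(-99,-33,33,99):
    m=(abs(X-l)<26)&(abs(Y)<70)&(Z>38)&(Z<50); P=np.c_[X[m],Y[m]].astype(np.float32); r=cv2.minAreaRect(P); print(l,np.round(r[0],1),np.round(r[1],1),round(r[2],1),np.percentile(P,[1,99],axis=0).round(1).tolist(),np.median(Z[m]))
p,R=now()
path((fl(-1,-.03,-.06,.15),R),(fl(-1,-.03,-.06,.055),R),(fl(-1,-.03,.019,.055),R),(fl(-1,-.03,.041,.045),R),(fl(-1,-.03,.055,.025),R),(fl(-1,-.03,.064,.01),R),(fl(-1,-.03,.064,.003),R))
E
```

```text
-99 [-96.9  14.3] [80.2 35.9] 89.1 [[-114.4, -24.6], [-79.3, 53.7]] 41.56318048177597
-33 [-31.6  15.2] [79.8 36.1] 89.2 [[-49.4, -24.1], [-14.1, 54.2]] 41.43413119307287
33 [28.   8.6] [80.2 36.1] 89.5 [[10.3, -30.3], [45.6, 48.1]] 41.418815712599695
99 [100.2   9.5] [36.4 80.6] 0.4 [[82.3, -29.8], [117.5, 49.1]] 41.629437720335375
at [ 0.454  -0.2063  0.2416]
0 rows 8 each [0.027, 0.261, -0.02, 0.0, 0.0, 0.0]
1 rows 3 each [0.0, 0.0, -0.211, 0.0, 0.0, 0.0]
2 rows 2 each [0.048, 0.259, 0.0, 0.0, 0.0, 0.0]
3 rows 1 each [0.027, 0.144, -0.067, 0.0, 0.0, 0.0]
4 rows 1 each [0.017, 0.092, -0.133, 0.0, 0.0, 0.0]
5 rows 1 each [0.011, 0.059, -0.1, 0.0, 0.0, 0.0]
6 rows 1 each [0.0, 0.0, -0.047, 0.0, 0.0, 0.0]
```

```bash

python3 -m handwheel '[0.027,0.261,-0.02,0,0,0, 0.027,0.261,-0.02,0,0,0, 0.027,0.261,-0.02,0,0,0, 0.027,0.261,-0.02,0,0,0, 0.027,0.261,-0.02,0,0,0]' 0 | grep -E "eef"
python3 -m handwheel '[0.027,0.261,-0.02,0,0,0, 0.027,0.261,-0.02,0,0,0, 0.027,0.261,-0.02,0,0,0, 0,0,0,0,0,0, 0,0,0,0,0,0]' | grep -E "eef|opening"
python3 -m handwheel '[0,0,-0.211,0,0,0, 0,0,-0.211,0,0,0, 0,0,-0.211,0,0,0, 0,0,0,0,0,0, 0,0,0,0,0,0]' | grep -E "eef|force"
python3 - <<'E'
from h import *
im,W=cloud("scene");Q=W-np.r_[CC,0]; X=Q@ex;Y=Q@ey;Z=W[...,2]
m=(abs(X+.03)<.045)&(Y<-.125)&(Y>-.2)&(Z>.05)&(Z<.2); i=np.argsort(Z[m])[:15]; print(m.sum(),np.c_[X[m],Y[m],Z[m]][i].round(3).tolist())
R=now()[1]
path((fl(-1,-.03,-.06,.055),R),(fl(-1,-.03,.019,.055),R))
E
```

```text
eef_pos: [0.4744, -0.0093, 0.2275]
eef_pos: [0.4864, 0.1082, 0.2182]
opening: -0.002
eef_pos: [0.4857, 0.1052, 0.1228]
contact_force: [0.0, 0.1, 0.6]
finger_force: 0.0
246 [[-0.028, -0.149, 0.129], [-0.026, -0.158, 0.13], [-0.028, -0.153, 0.131], [-0.027, -0.143, 0.131], [-0.033, -0.164, 0.132], [-0.03, -0.163, 0.133], [-0.038, -0.164, 0.133], [-0.021, -0.165, 0.134], [-0.024, -0.159, 0.134], [-0.035, -0.163, 0.134], [-0.022, -0.15, 0.135], [-0.023, -0.163, 0.136], [-0.027, -0.164, 0.138], [-0.023, -0.16, 0.139], [-0.024, -0.163, 0.139]]
at [0.4875 0.1053 0.1251]
0 rows 1 each [-0.008, 0.012, -0.021, 0.0, 0.0, 0.0]
1 rows 2 each [0.048, 0.259, 0.0, 0.0, 0.0, 0.0]
```

```bash

python3 -m handwheel '[0.019,0.105,0,0,0,0, 0.019,0.105,0,0,0,0, 0.019,0.105,0,0,0,0, 0.019,0.105,0,0,0,0, 0.019,0.105,-0.015,0,0,0]' | grep -E "eef|force"
python3 -m handwheel '[0.014,0.072,-0.034,0,0,0, 0.014,0.072,-0.034,0,0,0, 0.009,0.046,-0.066,0,0,0, 0.009,0.046,-0.066,0,0,0, 0.011,0.059,-0.1,0,0,0]' | grep -E "eef|force"
python3 -m handwheel '[0,0,-0.025,0,0,0, 0,0,-0.02,0,0,0, 0,0,0,0,0,0, 0,0,0,0,0,0]' | grep -E "eef|force"
python3 - <<'E'
from h import *
R=now()[1]
path((fl(-1,-.03,.064,.003),R))
im,W=cloud("top");Q=W-np.r_[CC,0]; X=Q@ex;Y=Q@ey;Z=W[...,2]
hsv=cv2.cvtColor(im,cv2.COLOR_BGR2HSV);nv=(hsv[...,0]>105)&(hsv[...,0]<130)&(hsv[...,1]>110)
m=nv&(X>.0)&(X<.12)&(Y<-.01)&(Y>-.09)&(Z>.05)&(Z<.16);u=Y[m]+.093
A=np.c_[u,np.ones(m.sum())];print(m.sum());s=np.linalg.lstsq(A,Z[m],rcond=None)[0];print("slope deg",np.degrees(np.arctan(s[0])),"z hinge",s[1])
E
```

```text
eef_pos: [0.5041, 0.1853, 0.1263]
contact_force: [-0.3, -1.5, -0.1]
finger_force: 0.5
eef_pos: [0.511, 0.2297, 0.0776]
contact_force: [0.5, -0.3, 1.9]
finger_force: 0.4
eef_pos: [0.5099, 0.229, 0.0705]
contact_force: [-0.7, -0.1, -0.1]
finger_force: 0.0
at [0.5099 0.229  0.0705]
0 rows 1 each [-0.005, 0.0, -0.004, 0.0, 0.0, 0.0]
1749
slope deg 1.5997464439266886 z hinge 0.0735814028726709
```

```bash

python3 -m handwheel '[0,0,-0.015,0,0,0, 0,0,-0.01,0,0,0, 0,0,0,0,0,0, 0,0,0,0,0,0]' | grep -E "eef|force"
python3 -m handwheel '[0,0,0.05,0,0,0, 0,0,0.2,0,0,0, 0,0,0.25,0,0,0, 0,0,0.25,0,0,0, 0,0,0.25,0,0,0]' | grep -E "time|eef|force"
python3 - <<'E'
from h import *
im,W=cloud("top");Q=W-np.r_[CC,0]; X=Q@ex;Y=Q@ey;Z=W[...,2]
hsv=cv2.cvtColor(im,cv2.COLOR_BGR2HSV);nv=(hsv[...,0]>105)&(hsv[...,0]<130)&(hsv[...,1]>110)
m=nv&(X>.0)&(X<.12)&(Y<-.01)&(Y>-.09)&(Z>.05)&(Z<.16);u=Y[m]+.093
s=np.polyfit(u,Z[m],1);print("deg",np.degrees(np.arctan(s[0])),s[1],flap(1,W,im))
R=now()[1]
path((fl(1,.03,.06,.16),R),(fl(1,.03,-.065,.16),R),(fl(1,.03,-.065,.055),R))
E
```

```text
eef_pos: [0.5101, 0.2293, 0.0671]
contact_force: [0.6, -1.0, 0.1]
finger_force: 0.1
time: 43.55
eef_pos: [0.5095, 0.2293, 0.2189]
contact_force: [0.7, -0.3, 0.2]
finger_force: 0.0
deg -0.03882252389044745 0.07367540061327034 (np.int64(777), array([102.6, 103.7, 105.4]))
at [0.514  0.2306 0.229 ]
0 rows 3 each [0.146, 0.107, -0.004, 0.0, 0.0, 0.0]
1 rows 4 each [0.038, 0.205, 0.0, 0.0, 0.0, 0.0]
2 rows 3 each [0.0, 0.0, -0.233, 0.0, 0.0, 0.0]
```

```bash

python3 -m handwheel '[0.146,0.107,0,0,0,0, 0.146,0.107,0,0,0,0, 0.146,0.107,0,0,0,0, 0.038,0.205,0,0,0,0, 0.038,0.205,0,0,0,0]' | grep -E "eef"
python3 -m handwheel '[0.038,0.205,0,0,0,0, 0.038,0.205,0,0,0,0, 0,0,0,0,0,0, 0,0,-0.233,0,0,0, 0,0,-0.233,0,0,0]' | grep -E "eef|opening"
python3 -m handwheel '[0,0,-0.233,0,0,0, 0,0,0,0,0,0, 0,0,0,0,0,0]' | grep -E "eef|force"
python3 - <<'E'
from h import *
R=now()[1]
path((fl(1,.03,-.065,.055),R),(fl(1,.03,.019,.055),R),(fl(1,.03,.041,.045),R),(fl(1,.03,.055,.025),R),(fl(1,.03,.064,.01),R),(fl(1,.03,.064,.0),R))
im,W=cloud("top");print(flap(1,W,im))
E
```

```text
eef_pos: [0.5882, 0.3394, 0.2172]
eef_pos: [0.6005, 0.4022, 0.1505]
opening: -0.001
eef_pos: [0.5967, 0.3993, 0.1093]
contact_force: [-0.0, -0.7, 0.7]
finger_force: 0.0
at [0.5967 0.3993 0.1093]
0 rows 1 each [0.039, 0.016, 0.084, 0.0, 0.0, 0.0]
1 rows 3 each [-0.034, -0.183, 0.0, 0.0, 0.0, 0.0]
2 rows 1 each [-0.027, -0.144, -0.067, 0.0, 0.0, 0.0]
3 rows 1 each [-0.017, -0.092, -0.133, 0.0, 0.0, 0.0]
4 rows 1 each [-0.011, -0.059, -0.1, 0.0, 0.0, 0.0]
5 rows 1 each [0.0, 0.0, -0.067, 0.0, 0.0, 0.0]
(np.int64(2817), array([102.8, 103.9, 105.8]))
```

```bash

python3 -m handwheel '[0.02,0.01,0.07,0,0,0, 0,0,0,0,0,0, -0.02,-0.11,0,0,0,0, -0.02,-0.11,0,0,0,0, -0.02,-0.11,0,0,0,0]' | grep -E "eef|force"
python3 -m handwheel '[-0.02,-0.11,0,0,0,0, -0.02,-0.11,0,0,0,0, -0.014,-0.072,-0.034,0,0,0, -0.014,-0.072,-0.034,0,0,0, 0,0,0,0,0,0]' | grep -E "eef|force"
python3 -m handwheel '[-0.009,-0.046,-0.066,0,0,0, -0.009,-0.046,-0.066,0,0,0, -0.011,-0.059,-0.08,0,0,0, 0,0,0,0,0,0, 0,0,0,0,0,0]' | grep -E "eef|force"
python3 - <<'E'
from h import *
R=now()[1]
path((fl(1,.03,.064,.0),R))
E
```

```text
eef_pos: [0.5944, 0.3533, 0.1269]
contact_force: [-0.3, 0.7, 0.9]
finger_force: 0.5
eef_pos: [0.5823, 0.2963, 0.1126]
contact_force: [0.2, 1.0, 0.5]
finger_force: 0.0
eef_pos: [0.5764, 0.2744, 0.0781]
contact_force: [-0.6, -0.3, 0.5]
finger_force: 0.0
at [0.5764 0.2744 0.0781]
0 rows 1 each [0.016, 0.004, -0.074, 0.0, 0.0, 0.0]
```

```bash

python3 -m handwheel '[0,0,-0.04,0,0,0, 0,0,-0.03,0,0,0, 0,0,-0.01,0,0,0, 0,0,0,0,0,0, 0,0,0,0,0,0]' | grep -E "eef|force"
python3 -m handwheel '[0,0,0.05,0,0,0, 0,0,0.2,0,0,0, 0,0,0.25,0,0,0, 0,0,0.25,0,0,0, 0,0,0.25,0,0,0]' | grep -E "eef|force"
python3 -m handwheel '[-0.08,-0.24,0.02,0,0,0, -0.08,-0.24,0.02,0,0,0, -0.08,-0.24,0.02,0,0,0, -0.08,-0.24,0.02,0,0,0, -0.08,-0.24,0.02,0,0,0]' | grep -E "time|eef|force"
python3 -m handwheel '[0,-0.24,0.02,0,0,0, 0,-0.1,0,0,0,0, 0,0,0,0,0,0, 0,0,0,0,0,0]' | grep -E "time|eef|force"
python3 - <<'E'
from h import *
im,W=cloud("top");Q=W-np.r_[CC,0]; X=Q@ex;Y=Q@ey;Z=W[...,2]
hsv=cv2.cvtColor(im,cv2.COLOR_BGR2HSV);nv=(hsv[...,0]>105)&(hsv[...,0]<130)&(hsv[...,1]>110)
for s_ in(1,-1):
    m=nv&(abs(X)<.12)&(Y*s_>.01)&(Y*s_<.09)&(Z>.05)&(Z<.09);u=.093-s_*Y[m]
    s=np.polyfit(u,Z[m],1);print(s_,m.sum(),"deg",np.degrees(np.arctan(s[0])),s[1])
q=W-np.r_[TC,0];X=q@tx*1000;Y=q@ty*1000;Z=W[...,2]*1000
for l in(-99,-33,33,99):
    m=(abs(X-l)<26)&(abs(Y)<70)&(Z>38)&(Z<50);P=np.c_[X[m],Y[m]].astype(np.float32)
    if m.sum()>50: r=cv2.minAreaRect(P); print(l,np.round(r[0],1),np.round(r[1],1),round(r[2],1),np.median(Z[m]).round(1))
save("t11.png",cv2.resize(im[90:320,130:490],None,fx=2,fy=2))
E
```

```text
eef_pos: [0.5779, 0.2755, 0.0684]
contact_force: [-0.2, 0.8, -0.1]
finger_force: 0.0
eef_pos: [0.5777, 0.2753, 0.2209]
contact_force: [0.3, -0.3, 0.4]
finger_force: 0.0
time: 47.23
eef_pos: [0.5172, 0.0941, 0.2348]
contact_force: [1.2, -0.7, 0.6]
finger_force: 0.0
time: 47.57
eef_pos: [0.5181, 0.0438, 0.2375]
contact_force: [-0.3, -0.9, -0.4]
finger_force: 0.0
1 3856 deg 0.5047812410775188 0.07368456333183433
-1 933 deg 0.2033403906288711 0.07351310056893753
-99 [-96.8  14.2] [80.5 35.9] 89.2 41.5
-33 [-31.6  14.9] [80.  36.1] 89.5 41.5
33 [28.1  9. ] [79.9 36.2] 89.4 41.4
99 [99.6  9.3] [36.8 80.4] 0.1 41.6
```

View pics/t11.png

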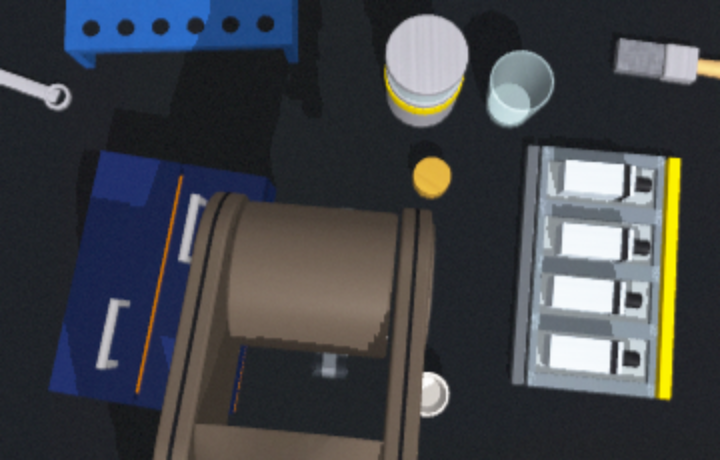

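Both flaps are shut (px 110,270 and 230,240; within 0.5°). All four holders are flat, one per lane, tabs toward yellow. The canister and beaker stand upright, and the robot is touching nothing.

```bash
python3 -c "
from plant import ctrl
print(ctrl.sign_off())"
```

```text
the job is handed in; nothing more can be done
None
```

I handed the job in: all four holders lie flat in the tray, one to a lane with tabs toward the yellow end, both carton flaps are shut to within about 0.5°, and the canister and beaker are still standing.

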